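# Open the double-latched hood of a bench tumbler

## Task

Open the guard hood of the bench tumbler so that its barrel can be unloaded: turn the orange latch knob a quarter turn anticlockwise, from the red dot to the green one, and raise the hood a little by the knob until the safety catch holds it. Then reach in under the raised front skirt, feel along the housing for the hidden catch tab and push it gently to the left (as you face the machine's front) until the hood comes free and swings fully open on its gas strut. Never force the hood against its latch or catch, do not press the tab hard against its end stop, and leave the loose things on the bench where they are.

Things in the scene. Friction and masses are not known exactly. Their poses are not given: they have to be found in the camera images.
- tumbler: Fixed bench tumbler: dark blue-grey open housing, light grey hinged hood with a window, orange wing knob on top. 222 mm wide (y), 192 deep (x), 152 high to the hood's top, 193 with the knob. Origin: under its centre, on the bench; x runs from its front to its back, y to the left as you face its front, z up. All x, y, z in these notes are mm in this frame
- front_wall (a point): On the outer face of the housing's front wall, x = -85, y = 0, 60 above the bench. The wall is flat, 220 wide, 15 to 105 high. Before it hangs the hood's skirt (inner face x = -101, outer -104, trim at its edge to -106), 222 wide. Closed fingers, tilted about 40 degrees, can reach in under the raised skirt, touch this wall and slide along it
- catch_window (a point): Middle of the slot for the safety catch (x = -92, y = 0, z = 80; not the tab). A red tab (catch_tab_c0 in the rules), 8 wide in y, z 66 to 96, stands out of the wall to x = -98, covered by the skirt while the hood is down. Its middle starts anywhere within 28 mm of y = 0, unmeasured: feel for it, coming from the right (y = -60, clear of it) along the wall
- hood (a joint): Hood angle, rad, about point hood_hinge. 0: down, held by the latch while locked. Unlatched, its weight keeps it shut (about 1 N to lift at the knob) up to 0.08; past 0.1 its gas strut lifts it. At 0.19 the catch stops it, a little springy (3 N/mm), and the strut holds it there. Freed, it swings to its stop at 1.05 within about 1 s and stays. 25 N on latch or catch is too much
- hood_hinge (a point): Middle of the hood's hinge axis, x = 81, y = 0, z = 85; the axis runs along the tumbler's y. How the catch acts: its tab, pushed to +y, needs 2.5 N to start and about 5 N after 12 mm; after 10 to 11 mm it frees the raised hood, at 14 mm it meets a rigid stop; let go, it springs back. Touching it with 2 to 8 N is gentle, 25 N is too much
- knob_grip (a point): Where to grip the orange wing knob, on its upright axis: x = -62, y = 0, 178 mm above the bench while the hood is down. The wing is a bar 46 long, 12 thick, from 159 to 193 high, on a black disc 36 mm across; clear all round. It moves with the hood and serves as its handle
- latch_knob (a joint): Turn of the knob, rad, anticlockwise from above. 0: locked, its bar lies along the tumbler's x axis, pointer to the front (red dot); starts between 0 and 0.12. Above 1.2 the hood is unlatched; stop at 1.5, pointer to the right (green dot). Stiff (0.2 N m), stays where it is left
- skirt_edge (a point): Middle of the lower edge of the hood's front skirt (black trim, x = -104): 61 mm above the bench while the hood is down, about 97 while it hangs on the catch, which then leaves some 30 mm of the tab open from in front, below this edge
- pliers: Small flat pliers with dark red grips, lying, 149 x 44 x 11 mm; loose bystander, origin at the middle of its underside
- brush: Brass brush with a wooden handle, lying, 135 x 21 x 21 mm; loose bystander, origin at the middle of its underside
- dish: Black ring dish with findings, 52 mm across, 13 high; loose bystander, origin at the middle of its underside
- jar: Small grey jar with a screw cap, 46 mm across, 72 high; loose bystander, origin at the middle of its underside

How it is judged:
By the outcome, as a careful person would: the job done as asked, in the order asked, and still so for the second after the job is handed in, with the robot touching nothing.
It also fails if it takes over 50 s, if anything falls off the work surface, if the arm or the gripper's body presses on something with over 40 N, if the wrist force passes 120 N, or if a joint passes its speed limit or range.

## Robot

A 6-joint arm with a two-finger parallel gripper is mounted at the origin on a cart in front of the work surface, level with it; the furniture and walls round the work are solid. World frame = base frame: x ahead of the robot, y to its left, z up, the work surface at z = 0. Lengths are in m, angles in rad, forces in N, time in s.
With the tool pointing down it reaches from about 0.35 to 0.975 m from the base axis. Payload 4.9 kg.
Tool frame: the origin (TCP) lies midway between the tips of the shut fingers; the grasp point (between the pads) lies 19 mm behind it (manip.pinch_z is the x of the grasp point in the tool frame, in m); x points along the fingers, y is the direction in which the jaws open and shut, and the axes are right-handed (so a half turn about x gives the same grasp; the last joint's range is limited). The gripper opens to 85 mm and grips with 20 to 120 N. Pads are 22 mm wide; open, the fingers measure 114 mm over their backs; the gripper's body (76 mm by 85 mm) begins 54 mm behind the grasp point. The pads swing forward as they close: fully open they stand 13 mm farther back than shut.
Start: joints at [-1.427, 0.053, 1.613, -0, 1.476, -0.119], TCP at [0.162, -0.604, 0.231] pointing down, gripper open.
Joint ranges: [-3.01, 3.01], [-1.01, 2.22], [0.06, 2.58], [-1.02, 4.17], [0.09, 2.62], [-3.14, 3.14]. Speed limits (rad/s): [2.57, 2.57, 3.14, 3.14, 3.14, 3.14].

## Interface

Orientations are given as a unit quaternion [w, x, y, z].
In Python, from plant import sensors, cams, workorder, manip gives the robot as it stands.
- The arm moves only by the tool drive_tool, never from a script. Its argument "series" is a list of rows, each an object of numbers: "x", "y", "z": the shift along the tool's x, y, z in units of 25 mm (1.0 is 25 mm); "ax", "ay", "az": the turn, a rotation vector about the tool's x, y, z in units of 5 degrees (1.0 is 5 degrees). A call has 1 to 5 rows; each row is the pose to reach, as a shift and turn from the pose commanded when the call began, along the tool's axes at that moment; what a row does not reach only later rows make up. A row lasts 1/12 s, in which the tool goes at most 41.7 mm and 7.16 degrees, less where a joint would pass 70% of its speed; a pose out of reach is approached as far as the arm can. A call with a gripper value outside its range is refused whole. "hand" is the opening, from 0 (shut) to 1 (fully open), set as the call begins (left out, the last holds). The fingers move at their own pace and stop on an object; the grip force is fixed at half the most. Time passes only in rows, so rows that repeat a pose let the fingers close. It gives the time, the measured TCP pose, the force and the opening at its end, in the units of the state.
- sensors.state(): the state, without advancing time (a new reading comes with each control period).
- cams.grab_frame(name): name is "scene" or "top"; returns a dict with "img" (400x640x3 uint8, blue, green, red), "camera_matrix" (3x3 intrinsics, pixels), "k1" (the pictures are not rectified: a ray, as slopes to the right and down, at radius r is drawn at 1 + k1 r^2 times it, then the intrinsics apply), "cam_to_world" (4x4, takes a point from camera to world coordinates). Camera axes: x right, y down, z forward; pixel columns grow to the right and rows downward; lengths in m; the calibration is good to about 2 mm. A picture is of the moment at which its call begins. There is no depth.
- workorder.job_done(): hands the job in, once; it reports no verdict.
The state is a dict: "time": time; "joint_pos": joint angles; "joint_vel": joint speeds; "joint_efforts": joint torques, N m; "tool_pos": TCP position; "tool_rot": TCP orientation; "contact_force": force on the tool from outside, world axes, zero at the start; "ft_torque": the same for the moment, N m; "gripper_width": opening from 0.0 (shut) to 1.0 (fully open).
Only numpy, scipy, OpenCV 4.12 (cv2) and the standard library are available. Lean on these libraries where they do the work, as an engineer would, in place of code of your own. Each camera call takes 0.05 s, during which the arm holds its last target.

## Working session

There is one attempt and no reset: what is moved stays moved. The work goes in short steps, Python scripts to look and compute and a tool call to move; the robot and the scene stay as the last step left them, time stands still between calls to the robot, and variables do not carry over. Pictures are saved under pics/ and viewed, and the job is handed in when it is done.

Besides the shell and the picture viewer there is one more tool, called after "Emit:" in YAML: its name, and indented under it one key for each argument. drive_tool: Moves the arm, as the interface text tells. Its arguments: {"type":"object","properties":{"series":{"type":"array","items":{"type":"object","properties":{"x":{"type":"number"},"y":{"type":"number"},"z":{"type":"number"},"ax":{"type":"number"},"ay":{"type":"number"},"az":{"type":"number"}}}},"hand":{"type":"number"}},"required":["series"]}

```bash
ls; mkdir -p pics
python3 - <<'E'
from plant import sensors,cams,workorder,manip
import cv2,numpy as np
print(sensors.state()); print(manip.pinch_z)
for n in("scene","top"):
    f=cams.grab_frame(n);cv2.imwrite(f"pics/{n}0.png",f["img"]);print(n,f["camera_matrix"],f["k1"],np.round(f["cam_to_world"],4))
E
```

```text
pics
{'time': 0.0, 'joint_pos': array([-1.42700718e+00,  5.33608342e-02,  1.61432439e+00, -3.66167651e-06,
        1.47601616e+00, -1.19032977e-01]), 'joint_vel': array([-0.0015079 ,  0.00105188, -0.00065077,  0.00024776,  0.00092759,
        0.00032653]), 'joint_efforts': array([ 9.73575737e-06, -3.93680978e+01, -3.70175207e+01, -5.16962098e-05,
        6.98417585e-03,  1.54256179e-05]), 'tool_pos': array([ 0.16226628, -0.60290472,  0.23004242]), 'tool_rot': array([-0.09190904, -0.70099917, -0.09339999,  0.70102021]), 'contact_force': array([ 0.44204099, -0.3812297 , -0.60349579]), 'ft_torque': array([-0.0178672 ,  0.07255216,  0.00327534]), 'gripper_width': 0.9999515812365033}
-0.0187
scene [[441.43267476   0.         327.15988182]
 [  0.         441.43267476 195.62052861]
 [  0.           0.           1.        ]] 0.03533349910455365 [[-0.1875 -0.8301  0.5252 -0.2463]
 [-0.9823  0.1563 -0.1038  0.1413]
 [ 0.0041 -0.5353 -0.8447  1.3257]
 [ 0.      0.      0.      1.    ]]
top [[407.69701536   0.         317.35050433]
 [  0.         407.69701536 197.4597862 ]
 [  0.           0.           1.        ]] -0.00022675928619800013 [[ 1.0000e-04 -9.8850e-01  1.5100e-01  2.9330e-01]
 [-9.9980e-01 -2.9000e-03 -1.8000e-02  2.6000e-02]
 [ 1.8200e-02 -1.5100e-01 -9.8840e-01  1.2838e+00]
 [ 0.0000e+00  0.0000e+00  0.0000e+00  1.0000e+00]]
```

View pics/scene0.png

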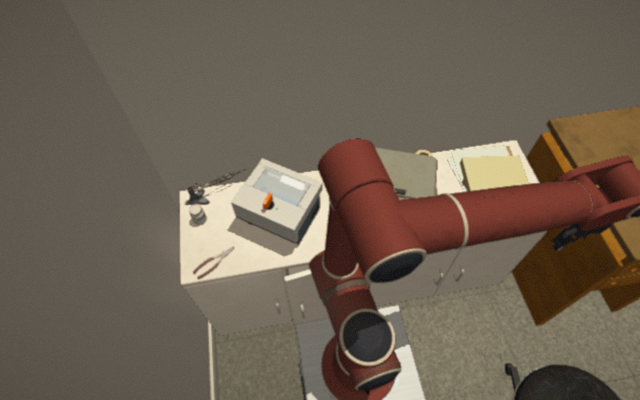

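View pics/top0.png

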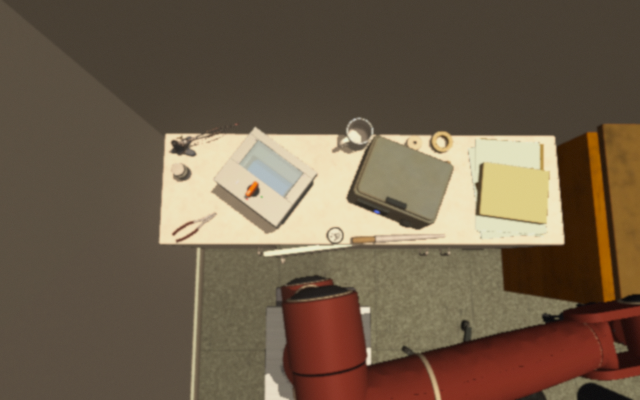

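The tumbler is at about (265,177) in the top view and (278,200) in the scene view, turned, with its knob at (252,189) and (268,202). The jar is at (180,172), the pliers at (193,227), the dish at (335,235) and the brush at (370,239), all in the top view. I'll enlarge these.

Run:
```python
import cv2
a=cv2.imread("pics/scene0.png")[150:260,210:340];cv2.imwrite("pics/s0c.png",cv2.resize(a,None,fx=6,fy=6*.9,interpolation=cv2.INTER_CUBIC)[:600,:800])
a=cv2.imread("pics/top0.png")[120:235,205:325];cv2.imwrite("pics/t0c.png",cv2.resize(a,None,fx=5,fy=5,interpolation=cv2.INTER_CUBIC))
```

```text
(no output)
```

View pics/s0c.png

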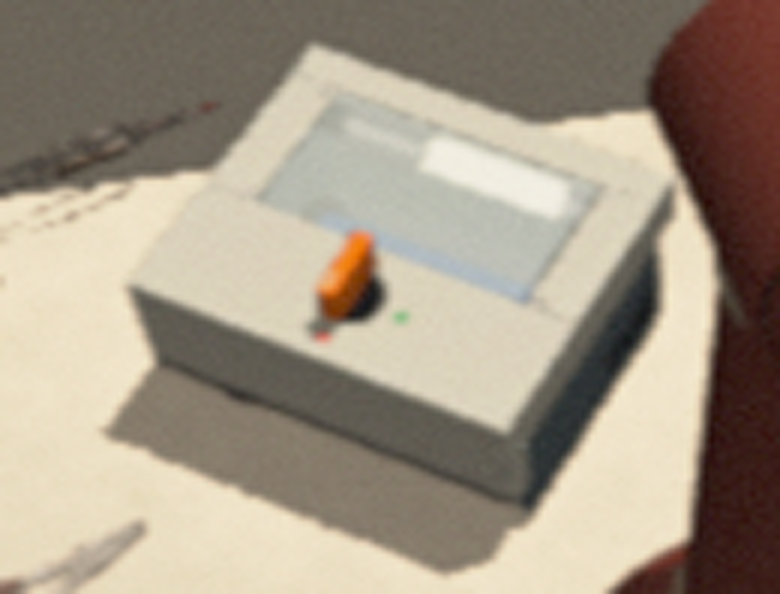

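View pics/t0c.png

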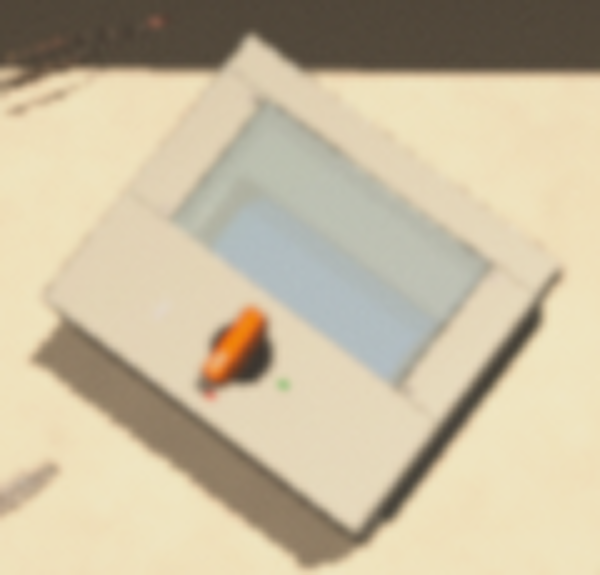

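```bash
cat > h.py <<'E'
import numpy as np,cv2
from plant import cams
def ray(f,px):
    K,k=f["camera_matrix"],f["k1"];T=f["cam_to_world"]
    u=cv2.undistortPoints(np.array([[px]],float),K,np.array([k,0,0,0,0.]))[0,0]
    d=T[:3,:3]@np.array([u[0],u[1],1]);return T[:3,3],d/np.linalg.norm(d)
def tri(rs):
    A=sum(np.eye(3)-np.outer(d,d) for o,d in rs);b=sum((np.eye(3)-np.outer(d,d))@o for o,d in rs)
    p=np.linalg.solve(A,b);return p,max(np.linalg.norm(np.cross(d,p-o)) for o,d in rs)
def atz(r,z): o,d=r;return o+d*(z-o[2])/d[2]
def proj(f,p):
    T=f["cam_to_world"];c=T[:3,:3].T@(np.asarray(p)-T[:3,3]);u=c[:2]/c[2];u=u*(1+f["k1"]*(u@u));K=f["camera_matrix"];return K[:2,:2]@u+K[:2,2]
E
python3 - <<'E'
from h import *
s=cams.grab_frame("scene");t=cams.grab_frame("top")
S=dict(FL=(130,287),FR=(510,432),BR=(672,185),BL=(313,43),knob=(347,275),red=(321,337),green=(401,317))
T=dict(FL=(45,295),FR=(358,535),BR=(560,270),BL=(250,35),knob=(235,345),red=(208,393),green=(284,384))
P={}
for k in S:
    a=ray(s,(S[k][0]/6+210-.4,S[k][1]/5.4+150-.4));b=ray(t,(T[k][0]/5+205-.4,T[k][1]/5+120-.4))
    P[k],e=tri([a,b]);print(k,P[k].round(4),round(e,4),atz(a,.152).round(4),atz(b,.152).round(4))
for a,b in(("FL","FR"),("BL","BR"),("FL","BL"),("FR","BR")):
    d=P[b]-P[a];print(a,b,np.linalg.norm(d),np.degrees(np.arctan2(d[1],d[0])))
E
```

```text
FL [0.5207 0.2982 0.141 ] 0.002 [0.5128 0.2948 0.152 ] [0.5191 0.2975 0.152 ]
FR [0.3837 0.1176 0.1517] 0.002 [0.383  0.1157 0.152 ] [0.3841 0.1195 0.152 ]
BR [0.5361 0.0063 0.144 ] 0.0011 [0.5305 0.0062 0.152 ] [0.5346 0.0075 0.152 ]
BL [0.6714 0.1842 0.1521] 0.0017 [0.6707 0.1826 0.152 ] [0.6719 0.1859 0.152 ]
knob [0.4863 0.1848 0.1747] 0.002 [0.5001 0.1837 0.152 ] [0.4908 0.1901 0.152 ]
red [0.4635 0.2033 0.1493] 0.0017 [0.4613 0.2016 0.152 ] [0.4635 0.2045 0.152 ]
green [0.4688 0.1611 0.1496] 0.0014 [0.4669 0.1597 0.152 ] [0.4687 0.1622 0.152 ]
FL FR 0.22695867916718063 -127.18535731118172
BL BR 0.22366979369548431 -127.25240715135708
FL BL 0.18923208155762372 -37.09932284257387
FR BR 0.18883825987571742 -36.1329541169846
```

```bash
cat >> h.py <<'E'
from scipy.spatial.transform import Rotation as Rn
from plant import sensors
TH=np.radians(-37.0);O=np.array([.5360,.1472,0])
Rt=Rn.from_euler('z',TH)
def tw(p): return O+Rt.apply(np.array(p)/1000.)
def wt(p): return Rt.inv().apply(np.asarray(p)-O)*1000
def st():
    s=sensors.state();q=s["tool_rot"];R=Rn.from_quat([q[1],q[2],q[3],q[0]]);return s,s["tool_pos"],R
def plan(P,R):
    s,p,R0=st();d=R0.inv().apply(np.asarray(P)-p)/.025;rv=np.degrees((R0.inv()*R).as_rotvec())/5
    print("move x %.2f y %.2f z %.2f ax %.2f ay %.2f az %.2f"%(*d,*rv), "mm %.0f deg %.0f"%(np.linalg.norm(d)*25,np.linalg.norm(rv)*5))
def show():
    s,p,R=st();print("t",round(s["time"],2),"p",p.round(4),"tumbler",wt(p).round(1),"F_t",Rt.inv().apply(s["contact_force"]).round(2),"w",round(s["gripper_width"],3),"q",s["joint_pos"].round(2));print("axes in tumbler (cols)\n",(Rt.inv()*R).as_matrix().round(3))
def Rtum(xd,yd):
    x=np.array(xd,float);x/=np.linalg.norm(x);y=np.array(yd,float);y-=x*(x@y);y/=np.linalg.norm(y)
    return Rt*Rn.from_matrix(np.c_[x,y,np.cross(x,y)])
E
python3 - <<'E'
from h import *
from plant import manip
print([a for a in dir(manip) if a[0]!='_'])
show()
s,p,R=st();print(R.as_matrix().round(3))
a,b=cams.grab_frame("top"),cams.grab_frame("scene")
for q in([-62,0,178],[-92,0,152],[-62,-30,152],[-104,111,152],[-104,-111,152],[86,-111,152],[86,111,152]):print(q,tw(q).round(3),proj(a,tw(q)).round(1),proj(b,tw(q)).round(1))
for sg in(1,-1):
    plan(tw([-62,0,260]),Rtum([0,0,-1],[0,sg,0]))
E
```

```text
['IKError', 'pinch_z']
t 0.2 p [ 0.1623 -0.6031  0.2305] tumbler [ 153.1 -824.1  230.5] F_t [0.47 0.1  0.84] w 1.002 q [-1.43  0.05  1.61  0.    1.48 -0.12]
axes in tumbler (cols)
 [[-0.001  0.789 -0.615]
 [ 0.001 -0.615 -0.789]
 [-1.    -0.001 -0.   ]]
[[-0.     0.26  -0.966]
 [ 0.001 -0.966 -0.26 ]
 [-1.    -0.001 -0.   ]]
[-62, 0, 178] [0.486 0.185 0.178] [252.3 188.5] [266.7 199.8]
[-92, 0, 152] [0.463 0.203 0.152] [246.9 198.6] [262.7 211.7]
[-62, -30, 152] [0.468 0.161 0.152] [262.  196.5] [276.1 207.9]
[-104, 111, 152] [0.52  0.298 0.152] [213.3 178.4] [229.9 201.1]
[-104, -111, 152] [0.386 0.121 0.152] [275.6 225.9] [292.6 229. ]
[86, -111, 152] [0.538 0.007 0.152] [316.8 172.5] [321. 182.]
[86, 111, 152] [0.671 0.184 0.152] [255.2 126.7] [261.3 157.5]
move x -1.14 y -27.06 z -20.71 ax -25.59 ay -0.01 az 0.00 mm 852 deg 128
move x -1.14 y -27.06 z -20.71 ax 10.41 ay 0.00 az 0.01 mm 852 deg 52
```

Run:
```python
from h import *
def Y(a): return Rn.from_euler('z',a,degrees=True)*Rn.from_matrix(np.array([[0,1,0],[0,0,-1],[-1,0,0.]]))
print(Y(0).as_matrix())
plan([.30,-.50,.36],Y(-42));plan([.42,-.36,.38],Y(-25))
```

```text
[[ 0.  1.  0.]
 [ 0.  0. -1.]
 [-1.  0.  0.]]
move x -5.16 y -2.56 z -6.39 ax -6.59 ay -0.00 az 0.01 mm 215 deg 33
move x -5.96 y -6.73 z -12.48 ax -9.99 ay -0.00 az 0.01 mm 385 deg 50
```

Emit:
drive_tool:
  series:
    - {"x": -5.2,"y": -2.6,"z": -6.4,"ax": -6.6}
    - {"x": -5.2,"y": -2.6,"z": -6.4,"ax": -6.6}
    - {"x": -5.2,"y": -2.6,"z": -6.4,"ax": -6.6}
    - {"x": -5.2,"y": -2.6,"z": -6.4,"ax": -6.6}
    - {"x": -5.2,"y": -2.6,"z": -6.4,"ax": -6.6}

```text
schema error: expected keys x, y, z, ax, ay, az
```

```bash
cat >> h.py <<'E'
def Y(a): return Rn.from_euler('z',a,degrees=True)*Rn.from_matrix(np.array([[0,1,0],[0,0,-1],[-1,0,0.]]))
E
python3 - <<'E'
from h import *
show();plan([.44,-.33,.38],Y(-10))
E
```

```text
t 0.3 p [ 0.1623 -0.6033  0.2309] tumbler [ 153.2 -824.3  230.9] F_t [0.33 0.02 0.1 ] w 1.001 q [-1.43  0.05  1.61 -0.    1.48 -0.12]
axes in tumbler (cols)
 [[-0.001  0.789 -0.615]
 [ 0.    -0.615 -0.789]
 [-1.    -0.001 -0.   ]]
move x -5.96 y -7.68 z -13.57 ax -12.99 ay -0.01 az 0.01 mm 417 deg 65
```

Emit:
drive_tool:
  series:
    - {"x": -5.2,"y": -2.6,"z": -6.4,"ax": -6.6,"ay": 0,"az": 0}
    - {"x": -5.2,"y": -2.6,"z": -6.4,"ax": -6.6,"ay": 0,"az": 0}
    - {"x": -5.2,"y": -2.6,"z": -6.4,"ax": -6.6,"ay": 0,"az": 0}
    - {"x": -5.2,"y": -2.6,"z": -6.4,"ax": -6.6,"ay": 0,"az": 0}
    - {"x": -5.2,"y": -2.6,"z": -6.4,"ax": -6.6,"ay": 0,"az": 0}

```text
time: 0.72
tool_pos: [0.2959, -0.5018, 0.3578]
tool_rot: [0.29, 0.645, 0.289, -0.645]
contact_force: [0.6, -1.2, 0.6]
gripper_width: 1.001
```

Run:
```python
from h import *
show();plan([.44,-.33,.38],Y(-10))
```

```text
t 0.72 p [ 0.2959 -0.5018  0.3578] tumbler [ 198.8 -662.8  357.8] F_t [ 1.23 -0.56  0.63] w 1.001 q [-1.17 -0.09  1.55  0.    1.69 -0.44]
axes in tumbler (cols)
 [[ 0.     0.997 -0.081]
 [ 0.    -0.081 -0.997]
 [-1.     0.    -0.   ]]
move x -0.89 y -0.26 z -8.96 ax -6.33 ay 0.00 az -0.00 mm 225 deg 32
```

Emit:
drive_tool:
  series:
    - {"x": -0.9,"y": -0.3,"z": -9,"ax": -6.4,"ay": 0,"az": 0}
    - {"x": -0.9,"y": -0.3,"z": -9,"ax": -6.4,"ay": 0,"az": 0}
    - {"x": -0.9,"y": -0.3,"z": -9,"ax": -6.4,"ay": 0,"az": 0}
    - {"x": -0.9,"y": -0.3,"z": -9,"ax": -6.4,"ay": 0,"az": 0}
    - {"x": -0.9,"y": -0.3,"z": -9,"ax": -6.4,"ay": 0,"az": 0}

```text
time: 1.13
tool_pos: [0.4292, -0.3425, 0.3777]
tool_rot: [0.456, 0.54, 0.456, -0.54]
contact_force: [0.2, -0.8, -0.3]
gripper_width: 1.001
```

Run:
```python
from h import *
show();plan([.50,-.13,.38],Y(22))
```

```text
t 1.13 p [ 0.4292 -0.3425  0.3777] tumbler [ 209.4 -455.3  377.7] F_t [ 0.63 -0.57 -0.25] w 1.001 q [-0.81 -0.17  1.59  0.    1.72 -0.64]
axes in tumbler (cols)
 [[ 0.001  0.888  0.459]
 [-0.     0.459 -0.888]
 [-1.     0.     0.   ]]
move x -0.09 y 1.36 z -8.85 ax -6.33 ay 0.01 az -0.00 mm 224 deg 32
```

Emit:
drive_tool:
  series:
    - {"x": 0,"y": 1.2,"z": -8.8,"ax": -6.3,"ay": 0,"az": 0}
    - {"x": 0,"y": 1.2,"z": -8.8,"ax": -6.3,"ay": 0,"az": 0}
    - {"x": 0,"y": 1.2,"z": -8.8,"ax": -6.3,"ay": 0,"az": 0}
    - {"x": 0,"y": 1.2,"z": -8.8,"ax": -6.3,"ay": 0,"az": 0}
    - {"x": 0,"y": 1.2,"z": -8.8,"ax": -6.3,"ay": 0,"az": 0}

```text
time: 1.55
tool_pos: [0.4919, -0.1438, 0.3775]
tool_rot: [0.586, 0.396, 0.585, -0.396]
contact_force: [0.6, -0.3, 0.7]
gripper_width: 1.001
```

Run:
```python
from h import *
show();plan([.50,.05,.33],Y(53));plan(tw([-62,0,260]),Y(53))
```

```text
t 1.55 p [ 0.4919 -0.1438  0.3775] tumbler [ 139.9 -258.9  377.5] F_t [0.63 0.08 0.74] w 1.001 q [-0.43 -0.26  1.67  0.    1.74 -0.81]
axes in tumbler (cols)
 [[ 0.001  0.518  0.856]
 [ 0.     0.856 -0.518]
 [-1.     0.     0.   ]]
move x 1.90 y 3.18 z -7.07 ax -6.23 ay 0.01 az -0.00 mm 200 deg 31
move x 4.70 y 4.68 z -12.27 ax -6.23 ay 0.01 az -0.00 mm 349 deg 31
```

Emit:
drive_tool:
  series:
    - {"x": 1.9,"y": 3.2,"z": -7,"ax": -6.2,"ay": 0,"az": 0}
    - {"x": 1.9,"y": 3.2,"z": -7,"ax": -6.2,"ay": 0,"az": 0}
    - {"x": 1.9,"y": 3.2,"z": -7,"ax": -6.2,"ay": 0,"az": 0}
    - {"x": 1.9,"y": 3.2,"z": -7,"ax": -6.2,"ay": 0,"az": 0}
    - {"x": 1.9,"y": 3.2,"z": -7,"ax": -6.2,"ay": 0,"az": 0}

```text
time: 1.97
tool_pos: [0.5012, 0.0492, 0.329]
tool_rot: [0.67, 0.225, 0.671, -0.225]
contact_force: [0.3, -0.0, 0.2]
gripper_width: 0.998
```

Run:
```python
from h import *
show();plan(tw([-62,0,260]),Y(53))
```

```text
t 1.97 p [0.5012 0.0492 0.329 ] tumbler [ 31.2 -99.2 329. ] F_t [0.28 0.17 0.24] w 0.998 q [-0.05 -0.28  1.76  0.    1.66 -0.97]
axes in tumbler (cols)
 [[-0.001  0.001  1.   ]
 [ 0.     1.    -0.001]
 [-1.     0.    -0.001]]
move x 2.77 y 3.96 z -3.73 ax -0.02 ay -0.01 az -0.00 mm 153 deg 0
```

Emit:
drive_tool:
  series:
    - {"x": 2.8,"y": 4,"z": -3.7,"ax": 0,"ay": 0,"az": 0}
    - {"x": 2.8,"y": 4,"z": -3.7,"ax": 0,"ay": 0,"az": 0}
    - {"x": 2.8,"y": 4,"z": -3.7,"ax": 0,"ay": 0,"az": 0}
    - {"x": 2.8,"y": 4,"z": -3.7,"ax": 0,"ay": 0,"az": 0}
    - {"x": 2.8,"y": 4,"z": -3.7,"ax": 0,"ay": 0,"az": 0}
  hand: 0.6

```text
time: 2.38
tool_pos: [0.4865, 0.1855, 0.2557]
tool_rot: [0.668, 0.225, 0.673, -0.226]
contact_force: [0.1, 0.6, -1.7]
gripper_width: 0.601
```

```bash
cat >> h.py <<'E'
def pic(tag,w=60):
    for n in("scene","top"):
        f=cams.grab_frame(n);c=proj(f,tw([-62,0,178])).round().astype(int)
        a=f["img"][max(0,c[1]-w):c[1]+w,c[0]-w:c[0]+w];cv2.imwrite(f"pics/{tag}_{n}.png",cv2.resize(a,(600,600*a.shape[0]//a.shape[1]),interpolation=cv2.INTER_CUBIC))
E
python3 - <<'E'
from h import *
show();plan(tw([-62,0,163]),Y(53));pic("a")
E
```

```text
t 2.38 p [0.4865 0.1855 0.2557] tumbler [-62.6   0.8 255.7] F_t [-0.28  0.48 -1.74] w 0.601 q [ 0.22 -0.21  1.82  0.    1.54 -0.7 ]
axes in tumbler (cols)
 [[-0.005  0.002  1.   ]
 [-0.004  1.    -0.002]
 [-1.    -0.004 -0.005]]
move x 3.71 y -0.02 z 0.05 ax -0.03 ay -0.06 az 0.04 mm 93 deg 0
```

View pics/a_scene.png

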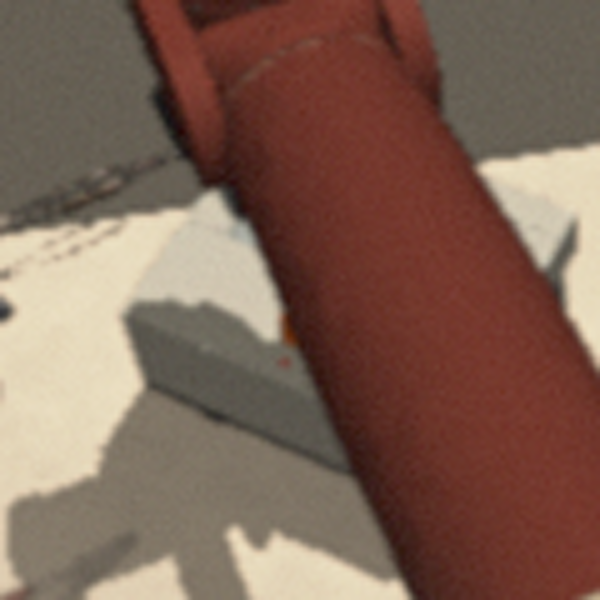

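View pics/a_top.png

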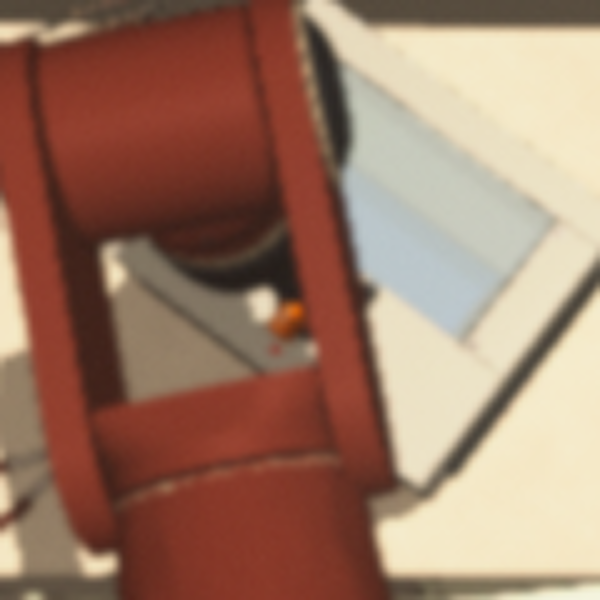

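The knob's front end (290,318 in the top crop) and red dot (275,348) show beside the gripper, which is centred over the axis as measured. I'll descend next.

Emit:
drive_tool:
  series:
    - {"x": 1.2,"y": 0,"z": 0,"ax": 0,"ay": 0,"az": 0}
    - {"x": 2.2,"y": 0,"z": 0,"ax": 0,"ay": 0,"az": 0}
    - {"x": 3,"y": 0,"z": 0,"ax": 0,"ay": 0,"az": 0}
    - {"x": 3.5,"y": 0,"z": 0,"ax": 0,"ay": 0,"az": 0}
    - {"x": 3.7,"y": 0,"z": 0,"ax": 0,"ay": 0,"az": 0}

```text
time: 2.9
tool_pos: [0.4887, 0.1808, 0.1658]
tool_rot: [0.669, 0.227, 0.67, -0.228]
contact_force: [-0.0, 0.1, 0.2]
gripper_width: 0.6
```

Run:
```python
from h import *
show();pic("b")
```

```text
t 2.9 p [0.4887 0.1808 0.1658] tumbler [-58.   -1.6 165.8] F_t [-0.09  0.05  0.16] w 0.6 q [ 0.21 -0.15  1.92 -0.    1.37 -0.7 ]
axes in tumbler (cols)
 [[-0.001  0.009  1.   ]
 [-0.002  1.    -0.009]
 [-1.    -0.002 -0.001]]
```

View pics/b_top.png

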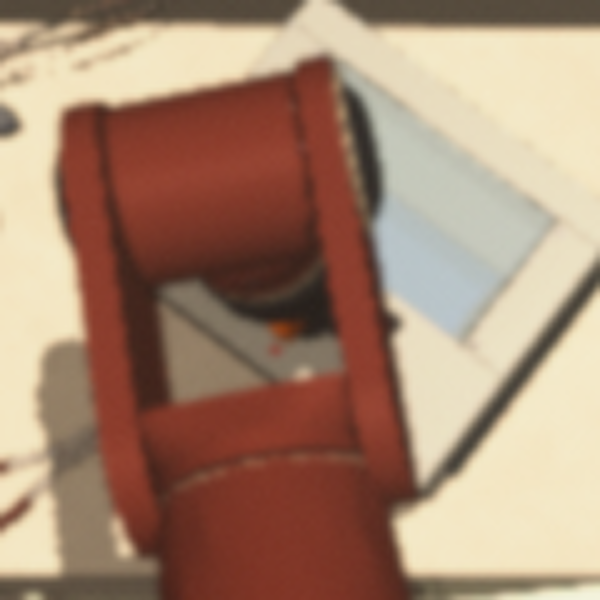

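View pics/b_scene.png

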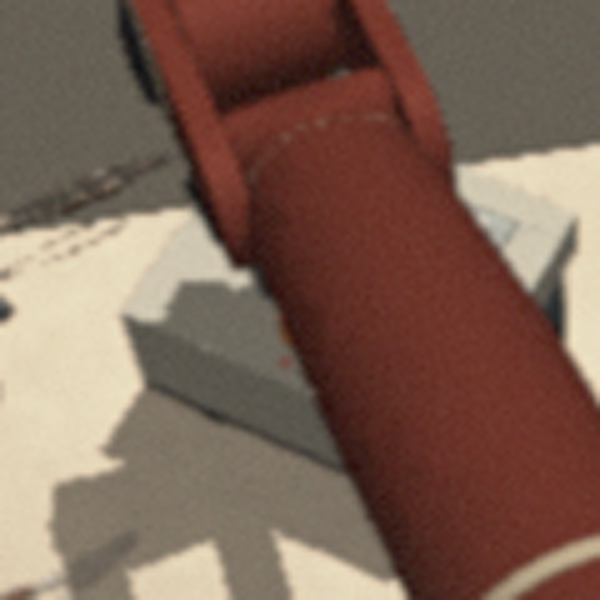

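Run:
```python
from h import *
show();plan(tw([-62,0,163]),Y(53))
```

```text
t 3.0 p [0.4894 0.1813 0.1673] tumbler [-57.8  -0.8 167.3] F_t [-0.55 -0.04  1.37] w 0.598 q [ 0.21 -0.15  1.92 -0.    1.37 -0.7 ]
axes in tumbler (cols)
 [[-0.     0.009  1.   ]
 [-0.     1.    -0.009]
 [-1.    -0.    -0.   ]]
move x 0.17 y 0.03 z -0.17 ax -0.10 ay -0.00 az 0.00 mm 6 deg 1
```

Emit:
drive_tool:
  series:
    - {"x": 0.1,"y": 0,"z": -0.17,"ax": 0,"ay": 0,"az": 0}
    - {"x": 0.17,"y": 0.03,"z": -0.17,"ax": 0,"ay": 0,"az": 0}
    - {"x": 0.17,"y": 0.03,"z": -0.17,"ax": 0,"ay": 0,"az": 0}

```text
time: 3.25
tool_pos: [0.4868, 0.1855, 0.1641]
tool_rot: [0.67, 0.227, 0.669, -0.227]
contact_force: [-0.8, 0.5, -0.7]
gripper_width: 0.601
```

Run:
```python
from h import *
show();plan(tw([-62,0,163]),Y(53))
```

```text
t 3.25 p [0.4868 0.1855 0.1641] tumbler [-62.3   0.9 164.1] F_t [-0.96 -0.11 -0.67] w 0.601 q [ 0.22 -0.15  1.92  0.    1.37 -0.7 ]
axes in tumbler (cols)
 [[ 0.001  0.007  1.   ]
 [ 0.001  1.    -0.007]
 [-1.     0.001  0.001]]
move x 0.05 y -0.04 z 0.01 ax -0.09 ay 0.01 az -0.02 mm 2 deg 0
```

Emit:
drive_tool:
  series:
    - {"x": 0,"y": -0.02,"z": 0,"ax": 0,"ay": 0,"az": 0}
    - {"x": 0,"y": -0.02,"z": 0,"ax": 0,"ay": 0,"az": 0}
    - {"x": 0,"y": -0.02,"z": 0,"ax": 0,"ay": 0,"az": 0}
    - {"x": 0,"y": -0.02,"z": 0,"ax": 0,"ay": 0,"az": 0}
    - {"x": 0,"y": -0.02,"z": 0,"ax": 0,"ay": 0,"az": 0}
  hand: 0

```text
time: 3.67
tool_pos: [0.4855, 0.184, 0.1637]
tool_rot: [0.669, 0.226, 0.67, -0.228]
contact_force: [-2.8, -3.3, 4.5]
gripper_width: 0.131
```

Run:
```python
from h import *
show();s=sensors.state();print(s["ft_torque"])
```

```text
t 3.67 p [0.4855 0.184  0.1637] tumbler [-62.5  -0.9 163.7] F_t [-0.28 -4.34  4.45] w 0.131 q [ 0.22 -0.15  1.92 -0.    1.37 -0.7 ]
axes in tumbler (cols)
 [[ 0.     0.007  1.   ]
 [-0.003  1.    -0.007]
 [-1.    -0.003  0.   ]]
[-0.51730694  0.5557721   0.21326532]
```

Emit:
drive_tool:
  series:
    - {"x": 0,"y": -0.04,"z": 0,"ax": -0.8,"ay": 0,"az": 0}
    - {"x": 0,"y": -0.04,"z": 0,"ax": -1.8,"ay": 0,"az": 0}
    - {"x": 0,"y": -0.04,"z": 0,"ax": -2.8,"ay": 0,"az": 0}
    - {"x": 0,"y": -0.04,"z": 0,"ax": -3.8,"ay": 0,"az": 0}
    - {"x": 0,"y": -0.04,"z": 0,"ax": -4.8,"ay": 0,"az": 0}

```text
time: 4.08
tool_pos: [0.4855, 0.1847, 0.1637]
tool_rot: [0.703, 0.082, 0.702, -0.081]
contact_force: [-0.3, 1.9, 0.9]
gripper_width: 0.129
```

Run:
```python
from h import *
show();s=sensors.state();print(s["ft_torque"])
```

```text
t 4.08 p [0.4855 0.1847 0.1637] tumbler [-62.8  -0.4 163.7] F_t [-1.36  1.34  0.88] w 0.129 q [ 0.22 -0.15  1.92  0.    1.37 -1.12]
axes in tumbler (cols)
 [[-0.001 -0.403  0.915]
 [ 0.002  0.915  0.403]
 [-1.     0.002  0.   ]]
[ 0.38202497  0.06210955 -0.28835845]
```

Emit:
drive_tool:
  series:
    - {"x": 0,"y": 0,"z": 0,"ax": -1.2,"ay": 0,"az": 0}
    - {"x": 0,"y": 0,"z": 0,"ax": -2.4,"ay": 0,"az": 0}
    - {"x": 0,"y": 0,"z": 0,"ax": -3.6,"ay": 0,"az": 0}
    - {"x": 0,"y": 0,"z": 0,"ax": -4.8,"ay": 0,"az": 0}
    - {"x": 0,"y": 0,"z": 0,"ax": -6,"ay": 0,"az": 0}

```text
time: 4.5
tool_pos: [0.4855, 0.1855, 0.1637]
tool_rot: [0.7, -0.102, 0.699, 0.105]
contact_force: [-0.8, 5.8, 1.1]
gripper_width: 0.129
```

Run:
```python
from h import *
show();s=sensors.state();print(s["ft_torque"])
```

```text
t 4.5 p [0.4855 0.1855 0.1637] tumbler [-63.4   0.2 163.7] F_t [-4.15  4.16  1.13] w 0.129 q [ 0.22 -0.15  1.92  0.    1.37 -1.65]
axes in tumbler (cols)
 [[-0.002 -0.807  0.59 ]
 [ 0.003  0.59   0.807]
 [-1.     0.003  0.002]]
[ 0.86197145  0.09512949 -0.20780071]
```

Emit:
drive_tool:
  series:
    - {"x": 0,"y": 0.04,"z": 0,"ax": -1.2,"ay": 0,"az": 0}
    - {"x": 0,"y": 0.06,"z": 0,"ax": -2.4,"ay": 0,"az": 0}
    - {"x": 0,"y": 0.06,"z": 0,"ax": -3.6,"ay": 0,"az": 0}
    - {"x": 0,"y": 0.06,"z": 0,"ax": -4.8,"ay": 0,"az": 0}
    - {"x": 0,"y": 0.06,"z": 0,"ax": -5.8,"ay": 0,"az": 0}

```text
time: 4.92
tool_pos: [0.4851, 0.1863, 0.1637]
tool_rot: [0.652, -0.275, 0.651, 0.276]
contact_force: [-1.3, 3.1, 1.0]
gripper_width: 0.132
```

Run:
```python
from h import *
show();s=sensors.state();print(s["ft_torque"]);pic("c")
```

```text
t 4.92 p [0.4851 0.1863 0.1637] tumbler [-64.2   0.6 163.7] F_t [-2.86  1.68  1.04] w 0.132 q [ 0.22 -0.15  1.92  0.    1.37 -2.15]
axes in tumbler (cols)
 [[-0.001 -0.992  0.125]
 [ 0.002  0.125  0.992]
 [-1.     0.001  0.002]]
[ 0.45799039  0.11041921 -0.24848411]
```

View pics/c_top.png

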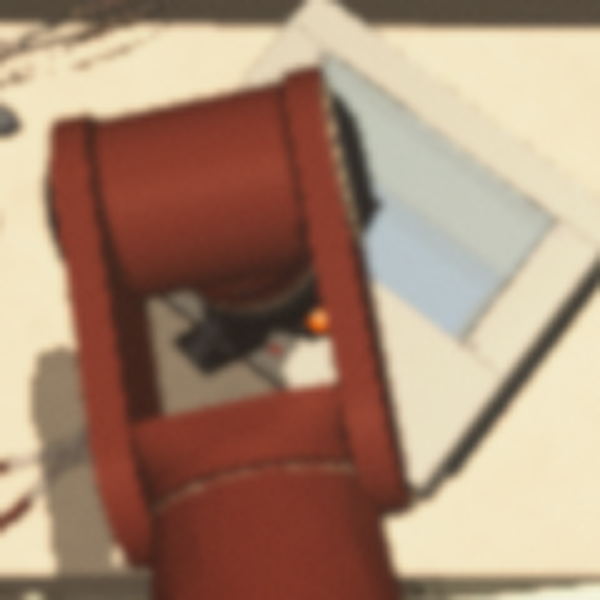

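View pics/c_scene.png

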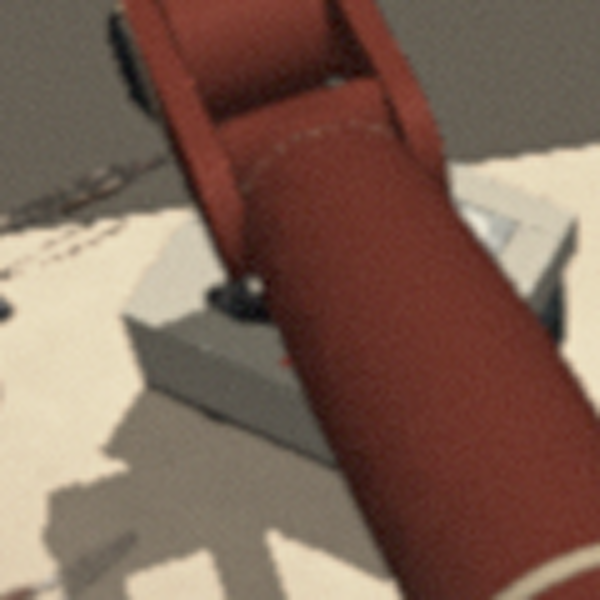

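The bar's right end (318,320 in the top crop) now lies on the green-dot side and the red dot (275,350) is bare. I'll turn slightly further, up to the stop.

Emit:
drive_tool:
  series:
    - {"x": 0,"y": 0.03,"z": 0,"ax": -0.3,"ay": 0,"az": 0}
    - {"x": 0,"y": 0.05,"z": 0,"ax": -0.5,"ay": 0,"az": 0}
    - {"x": 0,"y": 0.05,"z": 0,"ax": -0.5,"ay": 0,"az": 0}

```text
time: 5.27
tool_pos: [0.4849, 0.1864, 0.1637]
tool_rot: [0.647, -0.288, 0.645, 0.288]
contact_force: [2.7, 2.2, 1.3]
gripper_width: 0.131
```

Run:
```python
from h import *
show();s=sensors.state();print(s["ft_torque"])
```

```text
t 5.27 p [0.4849 0.1864 0.1637] tumbler [-64.4   0.5 163.7] F_t [0.83 3.41 1.31] w 0.131 q [ 0.22 -0.15  1.93 -0.    1.37 -2.19]
axes in tumbler (cols)
 [[ 0.002 -0.996  0.086]
 [ 0.002  0.086  0.996]
 [-1.    -0.002  0.002]]
[ 0.31132859 -0.45340541 -0.06351881]
```

```bash
cat >> h.py <<'E'
O=O+Rt.apply([-.002,-.0005,0])
def lift(phis):
    s,p,R0=st();H=tw([81,0,85])
    for f in phis:
        Q=Rt*Rn.from_rotvec([0,f,0])*Rt.inv()
        P=H+Q.apply(p-H);d=R0.inv().apply(P-p)/.025;rv=np.degrees((R0.inv()*Q*R0).as_rotvec())/5
        print(f,d.round(2),rv.round(2))
E
python3 - <<'E'
from h import *
show();lift([.02,.05,.08,.1,.12])
E
```

```text
t 5.27 p [0.4849 0.1864 0.1637] tumbler [-62.4   1.  163.7] F_t [0.83 3.41 1.31] w 0.131 q [ 0.22 -0.15  1.93 -0.    1.37 -2.19]
axes in tumbler (cols)
 [[ 0.002 -0.996  0.086]
 [ 0.002  0.086  0.996]
 [-1.    -0.002  0.002]]
0.02 [-0.11 -0.06  0.01] [0.   0.02 0.23]
0.05 [-0.28 -0.16  0.01] [0.   0.05 0.57]
0.08 [-0.45 -0.27  0.02] [0.   0.08 0.91]
0.1 [-0.56 -0.34  0.03] [0.   0.1  1.14]
0.12 [-0.66 -0.42  0.04] [0.   0.12 1.37]
```

Emit:
drive_tool:
  series:
    - {"x": -0.06,"y": -0.03,"z": 0,"ax": 0,"ay": 0.01,"az": 0.12}
    - {"x": -0.11,"y": -0.06,"z": 0.01,"ax": 0,"ay": 0.02,"az": 0.23}
    - {"x": -0.11,"y": -0.06,"z": 0.01,"ax": 0,"ay": 0.02,"az": 0.23}

```text
time: 5.52
tool_pos: [0.4858, 0.1856, 0.1658]
tool_rot: [0.643, -0.281, 0.649, 0.294]
contact_force: [3.6, 4.0, -1.2]
gripper_width: 0.129
```

Run:
```python
from h import *
show();s=sensors.state();print(s["ft_torque"]);lift([.02,.05,.08,.1,.12])
```

```text
t 5.52 p [0.4858 0.1856 0.1658] tumbler [-61.2   1.  165.8] F_t [ 0.45  5.31 -1.18] w 0.129 q [ 0.21 -0.14  1.91  0.02  1.38 -2.2 ]
axes in tumbler (cols)
 [[-0.02  -0.996  0.087]
 [ 0.001  0.087  0.996]
 [-1.     0.02  -0.001]]
[ 0.56176522 -0.66732763 -0.00289918]
0.02 [-0.11 -0.06  0.01] [0.   0.02 0.23]
0.05 [-0.28 -0.16  0.01] [0.   0.05 0.57]
0.08 [-0.45 -0.27  0.02] [0.   0.08 0.91]
0.1 [-0.56 -0.34  0.03] [0.   0.1  1.14]
0.12 [-0.67 -0.41  0.04] [0.   0.12 1.37]
```

Emit:
drive_tool:
  series:
    - {"x": -0.11,"y": -0.06,"z": 0.03,"ax": 0,"ay": 0.02,"az": 0.23}
    - {"x": -0.28,"y": -0.16,"z": 0.05,"ax": 0,"ay": 0.05,"az": 0.57}
    - {"x": -0.45,"y": -0.27,"z": 0.06,"ax": 0,"ay": 0.08,"az": 0.91}
    - {"x": -0.56,"y": -0.34,"z": 0.07,"ax": 0,"ay": 0.1,"az": 1.14}
    - {"x": -0.67,"y": -0.41,"z": 0.08,"ax": 0,"ay": 0.12,"az": 1.37}

```text
time: 5.93
tool_pos: [0.4945, 0.1793, 0.1823]
tool_rot: [0.62, -0.244, 0.669, 0.331]
contact_force: [1.5, 0.0, -0.5]
gripper_width: 0.126
```

Run:
```python
from h import *
show();s=sensors.state();print(s["ft_torque"]);lift([.01,.02,.03,.04,.05])
```

```text
t 5.93 p [0.4945 0.1793 0.1823] tumbler [-50.5   1.2 182.3] F_t [ 1.19  0.95 -0.5 ] w 0.126 q [ 0.15 -0.09  1.84  0.1   1.49 -2.27]
axes in tumbler (cols)
 [[-0.141 -0.986  0.086]
 [-0.001  0.087  0.996]
 [-0.99   0.14  -0.014]]
[-0.19923162 -0.45567304 -0.07270391]
0.01 [-0.06 -0.03  0.  ] [-0.    0.01  0.11]
0.02 [-0.11 -0.06  0.01] [-0.    0.02  0.23]
0.03 [-0.17 -0.1   0.01] [-0.    0.03  0.34]
0.04 [-0.23 -0.13  0.01] [-0.    0.04  0.46]
0.05 [-0.28 -0.16  0.01] [-0.    0.05  0.57]
```

Emit:
drive_tool:
  series:
    - {"x": -0.06,"y": -0.03,"z": 0,"ax": 0,"ay": 0.01,"az": 0.11}
    - {"x": -0.11,"y": -0.06,"z": 0.01,"ax": 0,"ay": 0.02,"az": 0.23}
    - {"x": -0.17,"y": -0.1,"z": 0.01,"ax": 0,"ay": 0.03,"az": 0.34}
    - {"x": -0.25,"y": -0.14,"z": 0.01,"ax": 0,"ay": 0.04,"az": 0.51}
    - {"x": -0.25,"y": -0.14,"z": 0.01,"ax": 0,"ay": 0.04,"az": 0.51}

```text
time: 6.35
tool_pos: [0.4982, 0.1766, 0.1882]
tool_rot: [0.611, -0.229, 0.675, 0.344]
contact_force: [1.5, -2.0, -0.7]
gripper_width: 0.13
```

Run:
```python
from h import *
show()
```

```text
t 6.35 p [0.4982 0.1766 0.1882] tumbler [-45.9   1.3 188.2] F_t [ 2.34 -0.69 -0.68] w 0.13 q [ 0.13 -0.07  1.82  0.13  1.53 -2.29]
axes in tumbler (cols)
 [[-0.184 -0.979  0.085]
 [-0.001  0.087  0.996]
 [-0.983  0.183 -0.017]]
```

Emit:
drive_tool:
  series:
    - {"x": 0,"y": 0,"z": 0,"ax": 0,"ay": 0,"az": 0}
    - {"x": 0,"y": 0,"z": 0,"ax": 0,"ay": 0,"az": 0}
    - {"x": 0,"y": 0,"z": 0,"ax": 0,"ay": 0,"az": 0}
    - {"x": 0,"y": 0,"z": 0,"ax": 0,"ay": 0,"az": 0}
  hand: 0.6

```text
time: 6.68
tool_pos: [0.4975, 0.1776, 0.1879]
tool_rot: [0.611, -0.23, 0.675, 0.344]
contact_force: [0.2, 0.3, -1.5]
gripper_width: 0.601
```

Emit:
drive_tool:
  series:
    - {"x": -0.8,"y": 0,"z": 0,"ax": 0,"ay": 0,"az": 0}
    - {"x": -2,"y": 0,"z": 0,"ax": 0,"ay": 0,"az": 0}
    - {"x": -3.5,"y": 0,"z": 0,"ax": 0,"ay": 0,"az": 0}
    - {"x": -4.8,"y": 0,"z": 0,"ax": 0,"ay": 0,"az": 0}
    - {"x": -5,"y": 0,"z": 0,"ax": 0,"ay": 0,"az": 0}

```text
time: 7.1
tool_pos: [0.5188, 0.1636, 0.3184]
tool_rot: [0.615, -0.231, 0.671, 0.343]
contact_force: [0.3, 0.7, 1.4]
gripper_width: 0.602
```

Run:
```python
from h import *
show();pic("d",75)
```

```text
t 7.1 p [0.5188 0.1636 0.3184] tumbler [-21.6   3.3 318.4] F_t [-0.14  0.71  1.36] w 0.602 q [ 0.1  -0.11  1.63  0.13  1.74 -2.29]
axes in tumbler (cols)
 [[-0.176 -0.981  0.085]
 [ 0.008  0.085  0.996]
 [-0.984  0.176 -0.007]]
```

View pics/d_top.png

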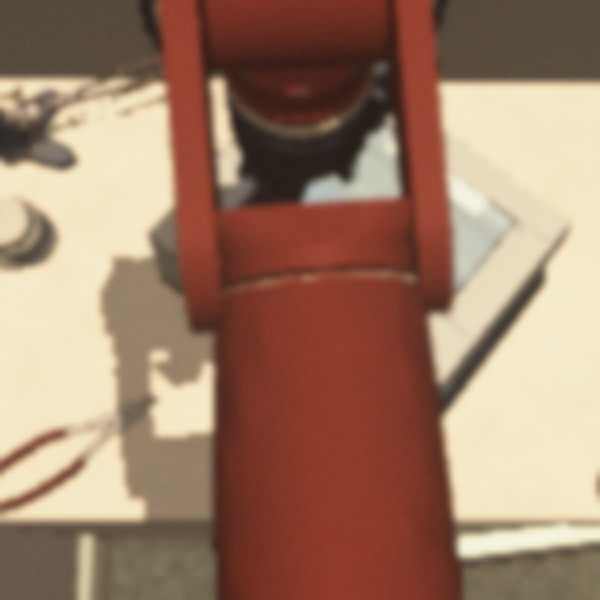

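View pics/d_scene.png

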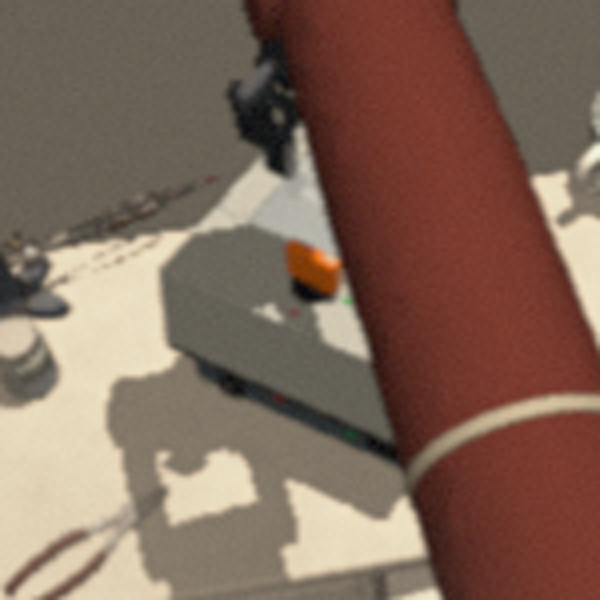

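The hood is up on the catch, with its skirt raised and the knob turned (312,268). In the scene crop a small red spot shows below the skirt at (278,400) and a green one at (350,435). I'll locate both.

Run:
```python
from h import *
f=cams.grab_frame("scene");O0=O-Rt.apply([-.002,-.0005,0])
c=proj(f,tw([-62,0,178])).round()
print(c)
for nm,q in(("red",(278,400)),("green",(350,435)),("handleblack",(235,380))):
    px=(c[0]-75+q[0]/4-.4,c[1]-75+q[1]/4-.4);o,d=ray(f,px)
    o=Rt.inv().apply(o-O)*1000;d=Rt.inv().apply(d)
    for x in(-85,-98): 
        t=(x-o[0])/d[0];print(nm,np.round(px,1),x,(o+t*d).round(1))
a=f["img"][int(c[1])+0:int(c[1])+60,int(c[0])-45:int(c[0])+45]
cv2.imwrite("pics/e.png",cv2.resize(a,None,fx=8,fy=8,interpolation=cv2.INTER_CUBIC))
```

```text
[267. 200.]
red [261.1 224.6] -85 [-85.   24.9  41.5]
red [261.1 224.6] -98 [-98.   12.7  72.8]
green [279.1 233.4] -85 [-85.  -42.7  36.7]
green [279.1 233.4] -98 [-98.  -53.2  68.1]
handleblack [250.4 219.6] -85 [-85.   66.1  42.7]
handleblack [250.4 219.6] -98 [-98.   52.9  73.9]
```

View pics/e.png

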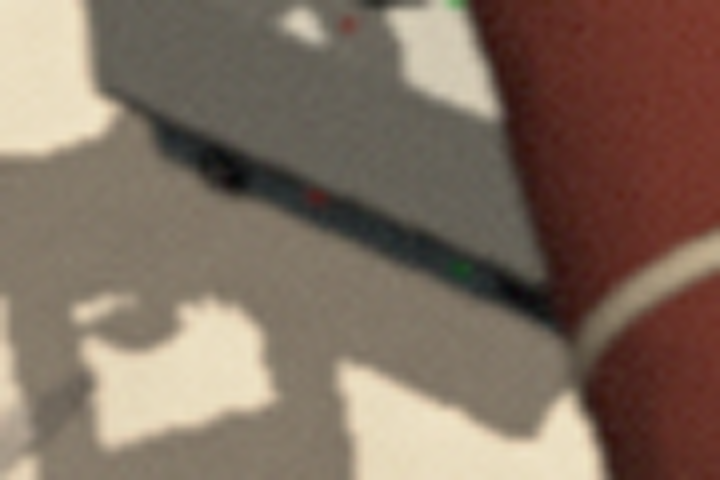

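```bash
cat > kin.py <<'E'
from h import *
from scipy.optimize import least_squares
D=[((-1.42700718,.0533608,1.61432,0,1.476016,-.119033),(.16226,-.6030,.2302)),
((-1.17,-.09,1.55,0,1.69,-.44),(.2959,-.5018,.3578)),((-.81,-.17,1.59,0,1.72,-.64),(.4292,-.3425,.3777)),
((-.43,-.26,1.67,0,1.74,-.81),(.4919,-.1438,.3775)),((-.05,-.28,1.76,0,1.66,-.97),(.5012,.0492,.329)),
((.22,-.21,1.82,0,1.54,-.7),(.4865,.1855,.2557)),((.22,-.15,1.92,0,1.37,-.7),(.4868,.1855,.1641)),
((.15,-.09,1.84,.1,1.49,-2.27),(.4945,.1793,.1823)),((.13,-.07,1.82,.13,1.53,-2.29),(.4982,.1766,.1882))]
s,p,R=st();D.append((tuple(s["joint_pos"]),tuple(p)))
# frames: q=0 -> links up; bends rotate about +y ; rolls about z
def fk(q,k):
    a1,h,L2,o3,L3,L6=k
    T=Rn.from_euler('z',q[0]);p=T.apply([a1,0,h])
    T=T*Rn.from_euler('y',q[1]);p=p+T.apply([0,0,L2])
    T=T*Rn.from_euler('y',q[2]);p=p+T.apply([o3,0,L3])
    T=T*Rn.from_euler('z',S4*q[3]);T=T*Rn.from_euler('y',q[4]);p=p+T.apply([0,0,L6])
    T=T*Rn.from_euler('z',S6*q[5])
    return p,T
S4=S6=1
def fit():
    w=np.array([5]+[1]*8+[5])
    f=lambda k:np.concatenate([w_*(fk(q,k)[0]-np.array(pp)) for (q,pp),w_ in zip(D,w)])
    r=least_squares(f,[0,.2,.4,0,.4,.25]);return r
E
python3 - <<'E'
import kin
from kin import *
for s4 in(1,-1):
    kin.S4=s4;r=fit();print(s4,r.x.round(4),np.abs(r.fun).max().round(4))
    kin.S6=1
    for s6 in(1,-1):
        kin.S6=s6
        s,p,R=st();pf,T=fk(s["joint_pos"],r.x);print(s6,(T.inv()*R).as_matrix().round(3).tolist(),pf,p)
    s6q=None
E
```

```text
1 [0.0432 0.8796 0.2987 0.1801 0.5908 0.7138] 0.3612
1 [[0.0, -1.0, 0.0], [-0.0, -0.0, -1.0], [1.0, 0.0, -0.0]] [0.500581   0.14216726 0.31389213] [0.51630891 0.16360408 0.31110671]
-1 [[0.0, 0.125, 0.992], [0.0, -0.992, 0.125], [1.0, 0.0, -0.0]] [0.500581   0.14216726 0.31389213] [0.51630891 0.16360408 0.31110671]
-1 [-0.0929 -1.0055  0.6748 -0.067   0.6564 -0.5629] 0.3785
1 [[-0.19, -0.981, -0.026], [-0.161, 0.057, -0.985], [0.968, -0.183, -0.169]] [0.5550203  0.12879968 0.30690017] [0.51630891 0.16360408 0.31110671]
-1 [[0.183, 0.066, 0.981], [-0.169, -0.981, 0.097], [0.968, -0.183, -0.169]] [0.5550203  0.12879968 0.30690017] [0.51630891 0.16360408 0.31110671]
```

```bash
cat >> kin.py <<'E'
def fk(q,k):
    a1,h,L2,o3,L3,L6,y1,x6,y6=k
    T=Rn.from_euler('z',q[0]);p=T.apply([a1,y1,h])
    T=T*Rn.from_euler('y',q[1]);p=p+T.apply([0,0,L2])
    T=T*Rn.from_euler('y',q[2]);p=p+T.apply([o3,0,L3])
    T=T*Rn.from_euler('z',q[3]);T=T*Rn.from_euler('y',q[4]);p=p+T.apply([x6,y6,L6])
    T=T*Rn.from_euler('z',q[5])
    return p,T*Rn.from_matrix([[0,-1,0],[0,0,-1],[1,0,0.]])
def fit():
    w=np.array([5]+[1]*8+[5])
    f=lambda k:np.concatenate([np.concatenate([w_*(fk(q,k)[0]-np.array(pp)) for (q,pp),w_ in zip(D,w)]),1e-2*(k-k0)])
    k0=np.array([0,.2,.4,0,.4,.25,.07,0,0]);r=least_squares(f,k0);return r
lo=np.array([-3.01,-1.01,.06,-1.02,.09,-3.14]);hi=np.array([3.01,2.22,2.58,4.17,2.62,3.14])
def ik(P,R,k,q0):
    f=lambda q:(lambda t:np.r_[(t[0]-P)*5,(t[1].inv()*R).as_rotvec()])(fk(q,k))
    best=None
    rng=np.random.default_rng(0)
    out=[]
    for i in range(40):
        g=np.clip(q0,lo+.01,hi-.01) if i==0 else rng.uniform(lo,hi)
        r=least_squares(f,g,bounds=(lo,hi))
        if r.cost<1e-6 and not any(np.abs(r.x-o).max()<.02 for o in out): out.append(r.x)
    return sorted(out,key=lambda q:np.abs(q-q0).max())
E
python3 - <<'E'
from kin import *
r=fit();k=r.x;print(k.round(4),np.abs(r.fun[:-9]).max().round(4));np.save("k.npy",k)
q0=np.array(st()[0]["joint_pos"])
for tilt in(30,40,50):
  for sg,nm in((1,'+y'),(-1,'-y')):
    a=np.radians(tilt);d=np.array([np.cos(a),0,-np.sin(a)])
    for back in(0,80):
      for y in(-60,15):
        P=tw(np.array([-92,y,66])-back*d)
        for q in ik(P,Rtum(d,[0,sg,0]),k,q0): print(tilt,nm,back,y,q.round(2))
E
```

```text
[ 0.0145  0.2394  0.4259  0.0944  0.6153  0.2809  0.1006  0.0199 -0.0264] 0.0031
40 +y 80 -60 [ 0.8  -0.32  2.38 -0.97  1.18  0.31]
40 +y 80 15 [ 0.82 -0.1   2.2  -0.98  1.17  0.36]
40 -y 80 -60 [ 0.8  -0.32  2.38 -0.97  1.18 -2.83]
40 -y 80 15 [ 0.82 -0.1   2.2  -0.98  1.17 -2.78]
50 +y 0 -60 [ 0.56 -0.28  2.36 -0.83  0.96  0.1 ]
50 +y 0 15 [ 0.62 -0.07  2.19 -0.84  0.97  0.17]
50 +y 80 -60 [ 0.69 -0.42  2.35 -0.75  1.15  0.06]
50 +y 80 15 [ 0.73 -0.19  2.17 -0.77  1.13  0.13]
50 -y 0 -60 [ 0.56 -0.28  2.36 -0.83  0.96 -3.04]
50 -y 0 15 [ 0.62 -0.07  2.19 -0.84  0.97 -2.97]
50 -y 80 -60 [ 0.69 -0.42  2.35 -0.75  1.15 -3.08]
50 -y 80 15 [ 0.73 -0.19  2.17 -0.77  1.13 -3.01]
```

Run:
```python
from kin import *
k=np.load("k.npy")
q0=np.array(st()[0]["joint_pos"])
for tilt,yaw in((40,10),(40,20),(35,20),(45,0),(45,10),(45,15)):
    a=np.radians(tilt);b=np.radians(yaw);d=np.array([np.cos(a)*np.cos(b),np.cos(a)*np.sin(b),-np.sin(a)])
    for back in(0,80):
      for y in(-60,35):
        P=tw(np.array([-92,y,63])-back*d)
        for q in ik(P,Rtum(d,[0,1,0]),k,q0): print(tilt,yaw,back,y,q.round(2))
```

```text
40 10 80 -60 [ 0.77 -0.5   2.49 -0.98  1.06  0.26]
45 0 0 -60 [ 0.6  -0.24  2.38 -0.96  0.96  0.24]
45 0 0 35 [ 0.67  0.02  2.15 -0.96  0.99  0.3 ]
45 0 80 -60 [ 0.75 -0.37  2.37 -0.87  1.15  0.19]
45 0 80 35 [ 0.78 -0.09  2.14 -0.88  1.14  0.26]
45 10 0 -60 [ 0.57 -0.36  2.46 -0.96  0.83  0.2 ]
45 10 0 35 [ 0.64 -0.07  2.24 -1.    0.86  0.31]
45 10 80 -60 [ 0.71 -0.54  2.47 -0.86  1.05  0.12]
45 10 80 35 [ 0.76 -0.22  2.25 -0.9   1.02  0.24]
45 15 0 -60 [ 0.54 -0.42  2.51 -0.95  0.77  0.15]
45 15 0 35 [ 0.62 -0.12  2.28 -1.01  0.79  0.3 ]
45 15 80 -60 [ 0.69 -0.64  2.52 -0.83  1.    0.06]
45 15 80 35 [ 0.74 -0.28  2.3  -0.9   0.95  0.22]
```

```bash
cat >> h.py <<'E'
def dirT(t): a=np.radians(t); return np.array([np.cos(a),0,-np.sin(a)])
E
python3 - <<'E'
from kin import *
k=np.load("k.npy");q0=np.array(st()[0]["joint_pos"])
plan(tw([-130,-30,320]),Rtum([0,0,-1],[-.8,.6,0]))
plan(tw([-150,-60,300]),Rtum([0,0,-1],[0,1,0]))
d=dirT(70);print(ik(tw([-170,-60,240]),Rtum(d,[0,1,0]),k,q0)[:1])
d=dirT(48);print(ik(tw(np.array([-93,-60,58])-100*d),Rtum(d,[0,1,0]),k,q0)[:1])
print(ik(tw(np.array([-93,-60,58])),Rtum(d,[0,1,0]),k,q0)[:1])
E
```

```text
move x 0.43 y 4.12 z -1.63 ax 6.37 ay -0.75 az -2.00 mm 111 deg 34
move x 1.36 y 4.66 z -2.88 ax 16.96 ay -1.70 az -1.58 mm 141 deg 86
[array([ 0.54422443, -0.57146643,  2.15071822, -0.32621136,  1.43532509,
       -0.35708814])]
[array([ 0.74884152, -0.41452629,  2.34919054, -0.78999007,  1.18739093,
        0.12585852])]
[array([ 0.58066911, -0.24624075,  2.37369615, -0.88862665,  0.94661853,
        0.17406898])]
```

Emit:
drive_tool:
  series:
    - {"x": 0.4,"y": 4.1,"z": -1.6,"ax": 6.4,"ay": -0.75,"az": -2}
    - {"x": 0.4,"y": 4.1,"z": -1.6,"ax": 6.4,"ay": -0.75,"az": -2}
    - {"x": 0.4,"y": 4.1,"z": -1.6,"ax": 6.4,"ay": -0.75,"az": -2}
    - {"x": 0.4,"y": 4.1,"z": -1.6,"ax": 6.4,"ay": -0.75,"az": -2}
    - {"x": 0.4,"y": 4.1,"z": -1.6,"ax": 6.4,"ay": -0.75,"az": -2}
  hand: 0

```text
time: 7.67
tool_pos: [0.411, 0.2028, 0.3182]
tool_rot: [0.699, -0.098, 0.701, 0.097]
contact_force: [0.1, 0.8, -0.3]
gripper_width: -0.002
```

Run:
```python
from h import *
show();plan(tw([-150,-60,290]),Rtum(dirT(80),[-.35,.9,0]));plan(tw([-165,-60,250]),Rtum(dirT(70),[0,1,0]))
```

```text
t 7.67 p [0.411  0.2028 0.3182] tumbler [-131.3  -30.3  318.2] F_t [-0.39  0.75 -0.34] w -0.002 q [ 0.3  -0.39  1.86 -0.    1.67 -1.55]
axes in tumbler (cols)
 [[-0.001 -0.797  0.604]
 [-0.003  0.604  0.797]
 [-1.    -0.001 -0.003]]
move x 1.13 y -0.12 z -1.39 ax 6.36 ay -1.65 az -1.19 mm 45 deg 33
move x 2.73 y 0.36 z -1.75 ax 10.46 ay -3.74 az -1.81 mm 82 deg 56
```

Emit:
drive_tool:
  series:
    - {"x": 1.1,"y": -0.1,"z": -1.4,"ax": 6.4,"ay": -1.6,"az": -1.2}
    - {"x": 1.1,"y": -0.1,"z": -1.4,"ax": 6.4,"ay": -1.6,"az": -1.2}
    - {"x": 1.1,"y": -0.1,"z": -1.4,"ax": 6.4,"ay": -1.6,"az": -1.2}
    - {"x": 1.1,"y": -0.1,"z": -1.4,"ax": 6.4,"ay": -1.6,"az": -1.2}
    - {"x": 1.1,"y": -0.1,"z": -1.4,"ax": 6.4,"ay": -1.6,"az": -1.2}

```text
time: 8.08
tool_pos: [0.3786, 0.19, 0.2896]
tool_rot: [0.749, 0.07, 0.646, -0.131]
contact_force: [0.3, 0.5, -0.4]
gripper_width: -0.003
```

Run:
```python
from h import *
show();plan(tw([-165,-60,230]),Rtum(dirT(65),[0,1,0]));pic("f",75)
```

```text
t 8.08 p [0.3786 0.19   0.2896] tumbler [-149.5  -60.1  289.6] F_t [-0.08  0.53 -0.39] w -0.003 q [ 0.39 -0.53  2.01 -0.15  1.58 -0.91]
axes in tumbler (cols)
 [[ 0.169 -0.348  0.922]
 [-0.005  0.935  0.353]
 [-0.986 -0.064  0.157]]
move x 2.25 y 0.37 z -0.95 ax 4.12 ay -3.03 az -0.49 mm 62 deg 26
```

View pics/f_scene.png

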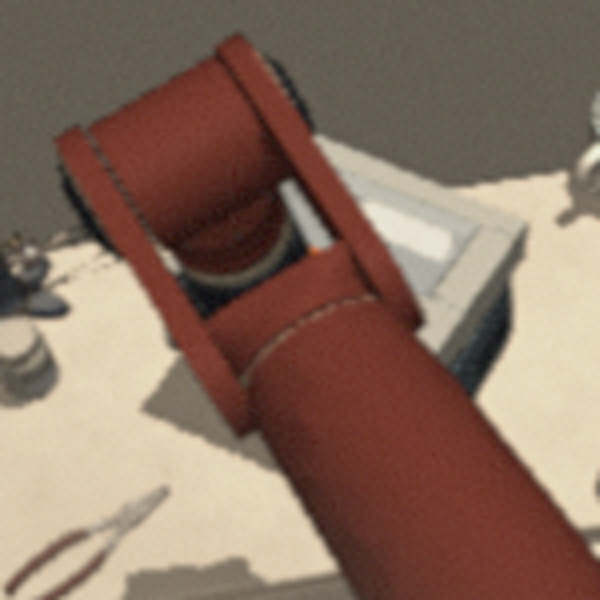

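View pics/f_top.png

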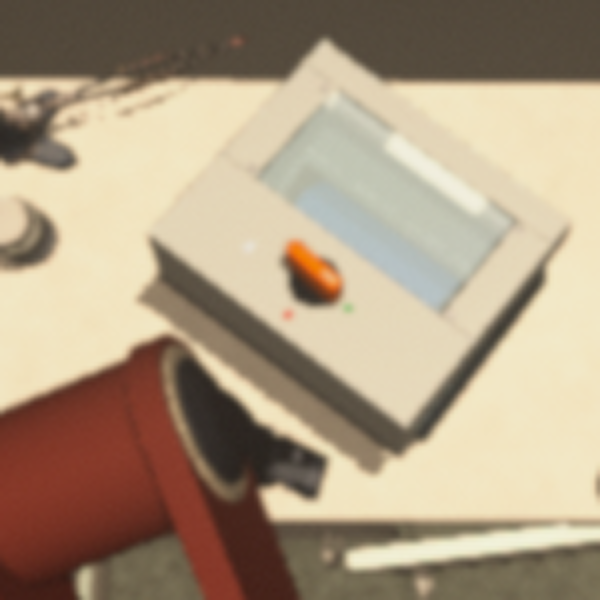

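The top crop shows the knob bar, (292,248) to (335,290), pointing at the green dot (348,308). The hood is hanging raised, and the pliers and jar are in place. Next I'll go to the approach pose in front of the skirt.

Emit:
drive_tool:
  series:
    - {"x": 2.2,"y": 0.35,"z": -0.95,"ax": 4.1,"ay": -3,"az": -0.5}
    - {"x": 2.2,"y": 0.35,"z": -0.95,"ax": 4.1,"ay": -3,"az": -0.5}
    - {"x": 2.2,"y": 0.35,"z": -0.95,"ax": 4.1,"ay": -3,"az": -0.5}
    - {"x": 2.2,"y": 0.35,"z": -0.95,"ax": 4.1,"ay": -3,"az": -0.5}
    - {"x": 2.2,"y": 0.35,"z": -0.95,"ax": 4.1,"ay": -3,"az": -0.5}

```text
time: 8.6
tool_pos: [0.3657, 0.1994, 0.2311]
tool_rot: [0.8, 0.167, 0.512, -0.264]
contact_force: [0.0, 0.3, 0.4]
gripper_width: -0.004
```

Run:
```python
from h import *
show();plan(tw([-165,-60,136]),Rtum(dirT(48),[0,1,0]))
```

```text
t 8.6 p [0.3657 0.1994 0.2311] tumbler [-165.4  -60.3  231.1] F_t [-0.17  0.3   0.4 ] w -0.004 q [ 0.59 -0.57  2.17 -0.41  1.41 -0.31]
axes in tumbler (cols)
 [[ 0.42  -0.01   0.908]
 [ 0.001  1.     0.01 ]
 [-0.908 -0.004  0.42 ]]
move x 3.46 y 0.03 z -1.58 ax 0.12 ay -3.43 az -0.02 mm 95 deg 17
```

Emit:
drive_tool:
  series:
    - {"x": 1.2,"y": 0,"z": -0.6,"ax": 0.1,"ay": -1.2,"az": 0}
    - {"x": 2.4,"y": 0,"z": -1.2,"ax": 0.1,"ay": -2.4,"az": 0}
    - {"x": 3.4,"y": 0,"z": -1.6,"ax": 0.1,"ay": -3.4,"az": 0}
    - {"x": 3.4,"y": 0,"z": -1.6,"ax": 0.1,"ay": -3.4,"az": 0}

```text
time: 8.93
tool_pos: [0.362, 0.1963, 0.1305]
tool_rot: [0.865, 0.124, 0.39, -0.291]
contact_force: [-0.6, -0.6, -1.8]
gripper_width: 0.003
```

Run:
```python
from h import *
show();d=dirT(48);plan(tw(np.array([-93,-60,57])-30*d),Rtum(dirT(48),[0,1,0]));plan(tw(np.array([-93,-60,57])-8*d),Rtum(dirT(48),[0,1,0]));pic("g",75)
```

```text
t 8.93 p [0.362  0.1963 0.1305] tumbler [-166.5  -65.   130.5] F_t [-0.1  -0.84 -1.82] w 0.003 q [ 0.77 -0.43  2.33 -0.77  1.23  0.1 ]
axes in tumbler (cols)
 [[ 0.665 -0.002  0.747]
 [-0.008  1.     0.01 ]
 [-0.747 -0.013  0.665]]
move x 2.95 y 0.22 z 0.24 ax 0.12 ay -0.06 az 0.10 mm 74 deg 1
move x 3.83 y 0.23 z 0.24 ax 0.12 ay -0.06 az 0.10 mm 96 deg 1
```

View pics/g_scene.png

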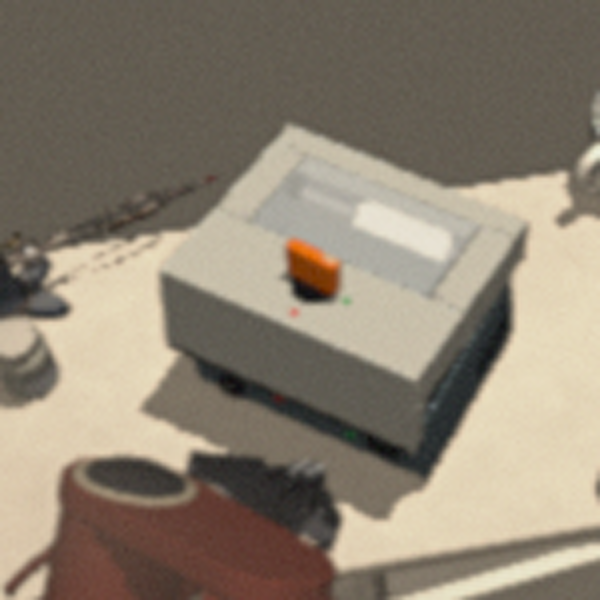

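View pics/g_top.png

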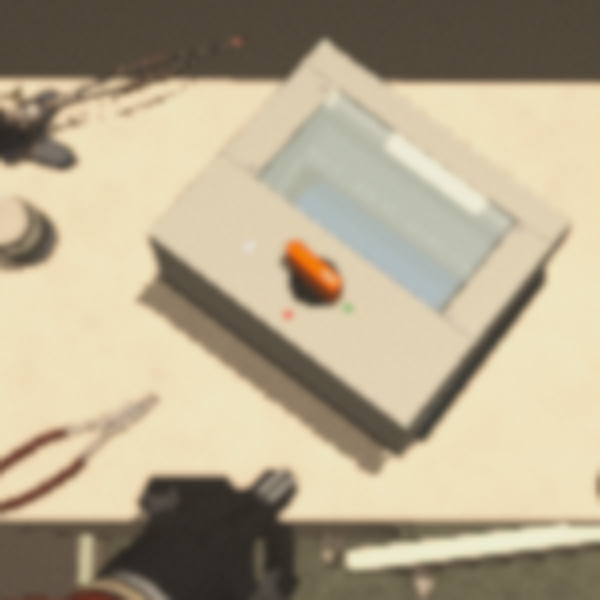

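The hood hangs raised. The knob bar, (290,245) to (340,290), points to the green dot, and the closed fingers at (305,475) in the scene crop sit in front of the skirt's right part. I'll go in gradually.

Emit:
drive_tool:
  series:
    - {"x": 0.8,"y": 0.2,"z": 0.2,"ax": 0.1,"ay": 0,"az": 0.1}
    - {"x": 1.6,"y": 0.2,"z": 0.2,"ax": 0.1,"ay": 0,"az": 0.1}
    - {"x": 2.3,"y": 0.2,"z": 0.2,"ax": 0.1,"ay": 0,"az": 0.1}
    - {"x": 2.6,"y": 0.2,"z": 0.2,"ax": 0.1,"ay": 0,"az": 0.1}
    - {"x": 2.6,"y": 0.2,"z": 0.2,"ax": 0.1,"ay": 0,"az": 0.1}

```text
time: 9.45
tool_pos: [0.4101, 0.1748, 0.0974]
tool_rot: [0.867, 0.139, 0.383, -0.288]
contact_force: [0.6, -0.2, -0.1]
gripper_width: 0.002
```

Run:
```python
from h import *
show();d=dirT(48);plan(tw(np.array([-93,-60,57])-8*d),Rtum(dirT(48),[0,1,0]));pic("h",75)
```

```text
t 9.45 p [0.4101 0.1748 0.0974] tumbler [-115.1  -53.3   97.4] F_t [ 0.62  0.17 -0.12] w 0.002 q [ 0.64 -0.34  2.33 -0.82  1.06  0.11]
axes in tumbler (cols)
 [[ 0.668  0.005  0.744]
 [ 0.012  1.    -0.018]
 [-0.744  0.021  0.668]]
move x 1.47 y -0.29 z -0.42 ax -0.20 ay -0.01 az -0.14 mm 39 deg 1
```

View pics/h_scene.png

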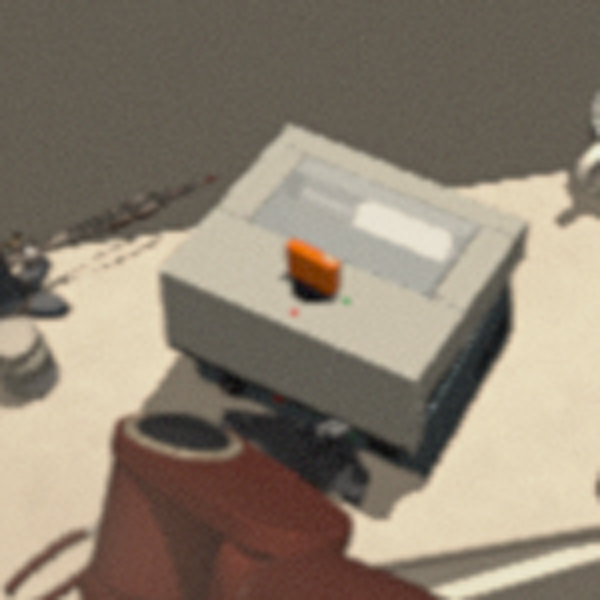

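Run:
```python
from h import *
show();d=dirT(48);plan(tw(np.array([-93,-60,57])-30*d),Rtum(dirT(48),[0,1,0]));plan(tw(np.array([-93,-60,57])-8*d),Rtum(dirT(48),[0,1,0]))
```

```text
t 9.55 p [0.4097 0.1758 0.0979] tumbler [-116.1  -52.7   97.9] F_t [ 0.39 -0.41  0.79] w 0.006 q [ 0.64 -0.34  2.33 -0.82  1.06  0.11]
axes in tumbler (cols)
 [[ 0.669  0.003  0.743]
 [ 0.014  1.    -0.017]
 [-0.743  0.022  0.669]]
move x 0.63 y -0.31 z -0.40 ax -0.20 ay -0.00 az -0.16 mm 20 deg 1
move x 1.51 y -0.32 z -0.40 ax -0.20 ay -0.00 az -0.16 mm 40 deg 1
```

Emit:
drive_tool:
  series:
    - {"x": 0,"y": -0.3,"z": -0.45,"ax": -0.2,"ay": 0,"az": -0.16}
    - {"x": 0.3,"y": -0.3,"z": -0.45,"ax": -0.2,"ay": 0,"az": -0.16}
    - {"x": 0.6,"y": -0.3,"z": -0.45,"ax": -0.2,"ay": 0,"az": -0.16}
    - {"x": 0.6,"y": -0.3,"z": -0.45,"ax": -0.2,"ay": 0,"az": -0.16}
    - {"x": 0.6,"y": -0.3,"z": -0.45,"ax": -0.2,"ay": 0,"az": -0.16}

```text
time: 9.97
tool_pos: [0.405, 0.1685, 0.0763]
tool_rot: [0.866, 0.127, 0.387, -0.29]
contact_force: [-0.0, -0.2, -0.1]
gripper_width: -0.004
```

Run:
```python
from h import *
show();d=dirT(48);plan(tw(np.array([-93,-60,57])-8*d),Rtum(dirT(48),[0,1,0]));plan(tw(np.array([-93,-60,57])),Rtum(dirT(48),[0,1,0]))
```

```text
t 9.97 p [0.405  0.1685 0.0763] tumbler [-115.4  -61.3   76.3] F_t [ 0.1  -0.14 -0.09] w -0.004 q [ 0.64 -0.3   2.34 -0.84  1.04  0.13]
axes in tumbler (cols)
 [[ 0.668 -0.002  0.744]
 [-0.002  1.     0.004]
 [-0.744 -0.004  0.668]]
move x 0.85 y 0.06 z 0.15 ax 0.05 ay -0.01 az 0.02 mm 22 deg 0
move x 1.17 y 0.06 z 0.15 ax 0.05 ay -0.01 az 0.02 mm 30 deg 0
```

Emit:
drive_tool:
  series:
    - {"x": 0.3,"y": 0.05,"z": 0.1,"ax": 0,"ay": 0,"az": 0}
    - {"x": 0.6,"y": 0.05,"z": 0.1,"ax": 0,"ay": 0,"az": 0}
    - {"x": 0.85,"y": 0.05,"z": 0.1,"ax": 0,"ay": 0,"az": 0}
    - {"x": 0.85,"y": 0.05,"z": 0.1,"ax": 0,"ay": 0,"az": 0}

```text
time: 10.3
tool_pos: [0.4187, 0.159, 0.0613]
tool_rot: [0.866, 0.127, 0.387, -0.291]
contact_force: [0.2, 0.6, -0.2]
gripper_width: 0.0
```

Run:
```python
from h import *
show();d=dirT(48);plan(tw(np.array([-93,-60,57])),Rtum(dirT(48),[0,1,0]));pic("i",75)
```

```text
t 10.3 p [0.4187 0.159  0.0613] tumbler [-98.8 -60.7  61.3] F_t [-0.19  0.66 -0.19] w 0.0 q [ 0.59 -0.26  2.34 -0.86  0.99  0.13]
axes in tumbler (cols)
 [[ 0.668 -0.     0.744]
 [-0.004  1.     0.004]
 [-0.744 -0.005  0.668]]
move x 0.28 y 0.03 z 0.06 ax 0.04 ay -0.02 az 0.04 mm 7 deg 0
```

View pics/i_scene.png

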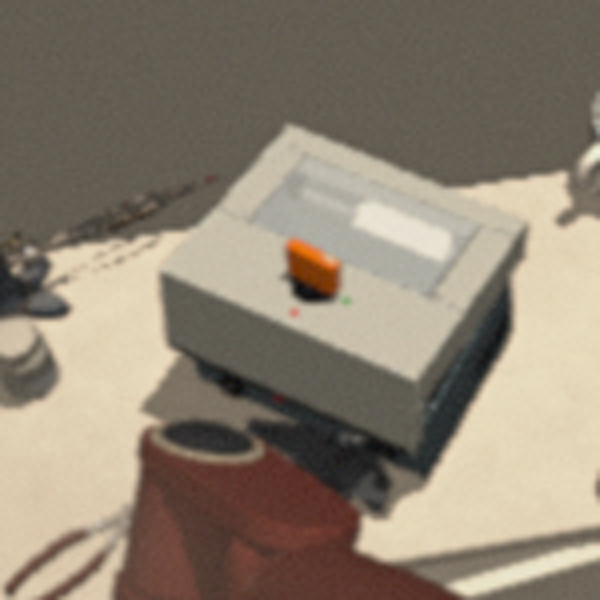

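Emit:
drive_tool:
  series:
    - {"x": 0.1,"y": 0,"z": 0.02,"ax": 0,"ay": 0,"az": 0}
    - {"x": 0.2,"y": 0,"z": 0.04,"ax": 0,"ay": 0,"az": 0}
    - {"x": 0.2,"y": 0,"z": 0.04,"ax": 0,"ay": 0,"az": 0}

```text
time: 10.65
tool_pos: [0.4222, 0.1574, 0.0595]
tool_rot: [0.866, 0.128, 0.387, -0.29]
contact_force: [0.0, -0.4, 0.5]
gripper_width: 0.002
```

Run:
```python
from h import *
show()
```

```text
t 10.65 p [0.4222 0.1574 0.0595] tumbler [-95.  -59.8  59.5] F_t [ 0.25 -0.31  0.49] w 0.002 q [ 0.59 -0.25  2.34 -0.86  0.98  0.13]
axes in tumbler (cols)
 [[ 0.668 -0.001  0.744]
 [-0.001  1.     0.003]
 [-0.744 -0.003  0.668]]
```

Emit:
drive_tool:
  series:
    - {"x": 0.05,"y": 0,"z": 0.03,"ax": 0,"ay": 0,"az": 0}
    - {"x": 0.1,"y": 0,"z": 0.06,"ax": 0,"ay": 0,"az": 0}
    - {"x": 0.1,"y": 0,"z": 0.06,"ax": 0,"ay": 0,"az": 0}

```text
time: 10.9
tool_pos: [0.4245, 0.1558, 0.0588]
tool_rot: [0.866, 0.128, 0.387, -0.29]
contact_force: [-0.4, 0.5, 1.2]
gripper_width: -0.004
```

Run:
```python
from h import *
show()
```

```text
t 10.9 p [0.4245 0.1558 0.0588] tumbler [-92.3 -59.7  58.8] F_t [-0.65  0.11  1.16] w -0.004 q [ 0.58 -0.25  2.34 -0.87  0.97  0.13]
axes in tumbler (cols)
 [[ 0.668 -0.001  0.744]
 [-0.001  1.     0.003]
 [-0.744 -0.003  0.668]]
```

Emit:
drive_tool:
  series:
    - {"x": 0.05,"y": 0,"z": 0.03,"ax": 0,"ay": 0,"az": 0}
    - {"x": 0.1,"y": 0,"z": 0.06,"ax": 0,"ay": 0,"az": 0}
    - {"x": 0.1,"y": 0,"z": 0.06,"ax": 0,"ay": 0,"az": 0}

```text
time: 11.15
tool_pos: [0.4256, 0.1552, 0.0583]
tool_rot: [0.865, 0.129, 0.388, -0.29]
contact_force: [-19.9, 8.2, 12.8]
gripper_width: 0.0
```

Run:
```python
from h import *
show()
```

```text
t 11.15 p [0.4256 0.1552 0.0583] tumbler [-91.  -59.5  58.3] F_t [-20.83  -5.43  12.75] w 0.0 q [ 0.57 -0.25  2.34 -0.86  0.97  0.13]
axes in tumbler (cols)
 [[ 0.666  0.001  0.746]
 [-0.002  1.     0.001]
 [-0.746 -0.002  0.666]]
```

Emit:
drive_tool:
  series:
    - {"x": -0.12,"y": 0,"z": -0.09,"ax": 0,"ay": 0,"az": 0}
    - {"x": -0.12,"y": 0,"z": -0.09,"ax": 0,"ay": 0,"az": 0}
    - {"x": -0.12,"y": 0,"z": -0.09,"ax": 0,"ay": 0,"az": 0}

```text
time: 11.4
tool_pos: [0.4237, 0.1566, 0.0587]
tool_rot: [0.866, 0.128, 0.387, -0.289]
contact_force: [0.6, 0.5, 0.1]
gripper_width: -0.005
```

Run:
```python
from h import *
show();plan(tw([-93,-30,58.5]),Rtum(dirT(48),[0,1,0]))
```

```text
t 11.4 p [0.4237 0.1566 0.0587] tumbler [-93.3 -59.6  58.7] F_t [0.18 0.74 0.12] w -0.005 q [ 0.58 -0.25  2.34 -0.87  0.97  0.13]
axes in tumbler (cols)
 [[ 0.669 -0.002  0.744]
 [-0.001  1.     0.003]
 [-0.744 -0.003  0.669]]
move x 0.01 y 1.18 z 0.01 ax 0.04 ay -0.01 az 0.01 mm 30 deg 0
```

Emit:
drive_tool:
  series:
    - {"x": 0,"y": 0.1,"z": 0,"ax": 0,"ay": 0,"az": 0}
    - {"x": 0,"y": 0.2,"z": 0,"ax": 0,"ay": 0,"az": 0}
    - {"x": 0,"y": 0.3,"z": 0,"ax": 0,"ay": 0,"az": 0}
    - {"x": 0,"y": 0.4,"z": 0,"ax": 0,"ay": 0,"az": 0}
    - {"x": 0,"y": 0.5,"z": 0,"ax": 0,"ay": 0,"az": 0}

```text
time: 11.82
tool_pos: [0.4314, 0.1666, 0.0586]
tool_rot: [0.866, 0.128, 0.387, -0.29]
contact_force: [-0.4, -0.8, -0.9]
gripper_width: -0.0
```

Emit:
drive_tool:
  series:
    - {"x": 0,"y": 0.08,"z": 0,"ax": 0,"ay": 0,"az": 0}
    - {"x": 0,"y": 0.16,"z": 0,"ax": 0,"ay": 0,"az": 0}
    - {"x": 0,"y": 0.24,"z": 0,"ax": 0,"ay": 0,"az": 0}
    - {"x": 0,"y": 0.32,"z": 0,"ax": 0,"ay": 0,"az": 0}

```text
time: 12.15
tool_pos: [0.436, 0.173, 0.0586]
tool_rot: [0.866, 0.128, 0.387, -0.29]
contact_force: [0.3, 0.1, 0.5]
gripper_width: 0.001
```

Run:
```python
from h import *
show()
```

```text
t 12.15 p [0.436  0.173  0.0586] tumbler [-93.4 -39.   58.6] F_t [0.19 0.26 0.55] w 0.001 q [ 0.6  -0.19  2.29 -0.87  0.98  0.16]
axes in tumbler (cols)
 [[ 0.668 -0.002  0.744]
 [-0.001  1.     0.003]
 [-0.744 -0.003  0.668]]
```

Clear so far at y = -39, with no y force.

Emit:
drive_tool:
  series:
    - {"x": 0,"y": 0.08,"z": 0,"ax": 0,"ay": 0,"az": 0}
    - {"x": 0,"y": 0.16,"z": 0,"ax": 0,"ay": 0,"az": 0}
    - {"x": 0,"y": 0.24,"z": 0,"ax": 0,"ay": 0,"az": 0}
    - {"x": 0,"y": 0.32,"z": 0,"ax": 0,"ay": 0,"az": 0}

```text
time: 12.48
tool_pos: [0.4408, 0.1794, 0.0585]
tool_rot: [0.866, 0.128, 0.387, -0.29]
contact_force: [0.4, 0.9, -0.0]
gripper_width: 0.001
```

Run:
```python
from h import *
show()
```

```text
t 12.48 p [0.4408 0.1794 0.0585] tumbler [-93.4 -31.1  58.5] F_t [-0.23  0.96 -0.  ] w 0.001 q [ 0.61 -0.17  2.27 -0.87  0.98  0.16]
axes in tumbler (cols)
 [[ 0.668 -0.002  0.744]
 [-0.001  1.     0.003]
 [-0.744 -0.003  0.668]]
```

Emit:
drive_tool:
  series:
    - {"x": 0,"y": 0.08,"z": 0,"ax": 0,"ay": 0,"az": 0}
    - {"x": 0,"y": 0.16,"z": 0,"ax": 0,"ay": 0,"az": 0}
    - {"x": 0,"y": 0.24,"z": 0,"ax": 0,"ay": 0,"az": 0}
    - {"x": 0,"y": 0.32,"z": 0,"ax": 0,"ay": 0,"az": 0}

```text
time: 12.82
tool_pos: [0.4456, 0.1858, 0.0585]
tool_rot: [0.866, 0.128, 0.387, -0.29]
contact_force: [-0.9, 0.3, -0.8]
gripper_width: -0.002
```

Run:
```python
from h import *
show()
```

```text
t 12.82 p [0.4456 0.1858 0.0585] tumbler [-93.4 -23.1  58.5] F_t [-0.93 -0.34 -0.81] w -0.002 q [ 0.61 -0.14  2.25 -0.87  0.98  0.17]
axes in tumbler (cols)
 [[ 0.668 -0.002  0.744]
 [-0.001  1.     0.003]
 [-0.744 -0.003  0.668]]
```

Emit:
drive_tool:
  series:
    - {"x": 0,"y": 0.08,"z": 0,"ax": 0,"ay": 0,"az": 0}
    - {"x": 0,"y": 0.16,"z": 0,"ax": 0,"ay": 0,"az": 0}
    - {"x": 0,"y": 0.24,"z": 0,"ax": 0,"ay": 0,"az": 0}
    - {"x": 0,"y": 0.32,"z": 0,"ax": 0,"ay": 0,"az": 0}

```text
time: 13.15
tool_pos: [0.4504, 0.1922, 0.0585]
tool_rot: [0.866, 0.128, 0.387, -0.29]
contact_force: [0.0, -0.5, -0.2]
gripper_width: 0.001
```

Run:
```python
from h import *
show()
```

```text
t 13.15 p [0.4504 0.1922 0.0585] tumbler [-93.4 -15.1  58.5] F_t [ 0.29 -0.35 -0.21] w 0.001 q [ 0.62 -0.12  2.23 -0.87  0.98  0.18]
axes in tumbler (cols)
 [[ 0.668 -0.002  0.744]
 [-0.001  1.     0.003]
 [-0.744 -0.003  0.668]]
```

Emit:
drive_tool:
  series:
    - {"x": 0,"y": 0.08,"z": 0,"ax": 0,"ay": 0,"az": 0}
    - {"x": 0,"y": 0.16,"z": 0,"ax": 0,"ay": 0,"az": 0}
    - {"x": 0,"y": 0.24,"z": 0,"ax": 0,"ay": 0,"az": 0}

```text
time: 13.4
tool_pos: [0.4541, 0.197, 0.0585]
tool_rot: [0.866, 0.128, 0.387, -0.29]
contact_force: [0.3, 0.2, 0.2]
gripper_width: 0.005
```

Run:
```python
from h import *
show()
```

```text
t 13.4 p [0.4541 0.197  0.0585] tumbler [-93.4  -9.   58.5] F_t [0.16 0.36 0.2 ] w 0.005 q [ 0.62 -0.11  2.22 -0.87  0.99  0.18]
axes in tumbler (cols)
 [[ 0.668 -0.002  0.744]
 [-0.001  1.     0.003]
 [-0.744 -0.003  0.668]]
```

Emit:
drive_tool:
  series:
    - {"x": 0,"y": 0.08,"z": 0,"ax": 0,"ay": 0,"az": 0}
    - {"x": 0,"y": 0.16,"z": 0,"ax": 0,"ay": 0,"az": 0}
    - {"x": 0,"y": 0.24,"z": 0,"ax": 0,"ay": 0,"az": 0}

```text
time: 13.65
tool_pos: [0.4577, 0.2018, 0.0585]
tool_rot: [0.866, 0.128, 0.387, -0.29]
contact_force: [0.3, 0.0, 0.5]
gripper_width: 0.004
```

Run:
```python
from h import *
show()
```

```text
t 13.65 p [0.4577 0.2018 0.0585] tumbler [-93.4  -3.   58.5] F_t [0.24 0.22 0.45] w 0.004 q [ 0.63 -0.09  2.2  -0.87  0.99  0.19]
axes in tumbler (cols)
 [[ 0.668 -0.002  0.744]
 [-0.001  1.     0.003]
 [-0.744 -0.003  0.668]]
```

Emit:
drive_tool:
  series:
    - {"x": 0,"y": 0.08,"z": 0,"ax": 0,"ay": 0,"az": 0}
    - {"x": 0,"y": 0.16,"z": 0,"ax": 0,"ay": 0,"az": 0}
    - {"x": 0,"y": 0.24,"z": 0,"ax": 0,"ay": 0,"az": 0}

```text
time: 13.9
tool_pos: [0.4607, 0.2058, 0.0582]
tool_rot: [0.866, 0.127, 0.387, -0.291]
contact_force: [-3.2, -2.7, 1.8]
gripper_width: 0.001
```

Run:
```python
from h import *
show()
```

```text
t 13.9 p [0.4607 0.2058 0.0582] tumbler [-93.4   2.   58.2] F_t [-0.96 -4.12  1.83] w 0.001 q [ 0.63 -0.08  2.19 -0.87  0.99  0.19]
axes in tumbler (cols)
 [[ 0.669 -0.     0.744]
 [-0.004  1.     0.003]
 [-0.744 -0.005  0.669]]
```

Contact: 4.1 N against +y at TCP y = 2, which agrees with the red spot seen near y = 13. I'll push on slowly.

Emit:
drive_tool:
  series:
    - {"x": 0,"y": 0.06,"z": 0,"ax": 0,"ay": 0,"az": 0}
    - {"x": 0,"y": 0.12,"z": 0,"ax": 0,"ay": 0,"az": 0}
    - {"x": 0,"y": 0.12,"z": 0,"ax": 0,"ay": 0,"az": 0}

```text
time: 14.15
tool_pos: [0.4628, 0.2087, 0.0583]
tool_rot: [0.866, 0.127, 0.387, -0.29]
contact_force: [-2.4, -2.7, 1.4]
gripper_width: -0.006
```

Run:
```python
from h import *
show()
```

```text
t 14.15 p [0.4628 0.2087 0.0583] tumbler [-93.4   5.6  58.3] F_t [-0.3  -3.62  1.39] w -0.006 q [ 0.63 -0.07  2.18 -0.87  0.99  0.19]
axes in tumbler (cols)
 [[ 0.668 -0.001  0.744]
 [-0.002  1.     0.003]
 [-0.744 -0.004  0.668]]
```

Emit:
drive_tool:
  series:
    - {"x": 0,"y": 0.06,"z": 0,"ax": 0,"ay": 0,"az": 0}
    - {"x": 0,"y": 0.12,"z": 0,"ax": 0,"ay": 0,"az": 0}
    - {"x": 0,"y": 0.12,"z": 0,"ax": 0,"ay": 0,"az": 0}

```text
time: 14.4
tool_pos: [0.4647, 0.2112, 0.0583]
tool_rot: [0.866, 0.128, 0.387, -0.29]
contact_force: [-3.0, -3.4, 1.2]
gripper_width: 0.002
```

Run:
```python
from h import *
show();pic("j",75)
```

```text
t 14.4 p [0.4647 0.2112 0.0583] tumbler [-93.5   8.8  58.3] F_t [-0.32 -4.55  1.22] w 0.002 q [ 0.63 -0.06  2.18 -0.87  0.99  0.19]
axes in tumbler (cols)
 [[ 0.668 -0.001  0.744]
 [-0.001  1.     0.003]
 [-0.744 -0.003  0.668]]
```

View pics/j_scene.png

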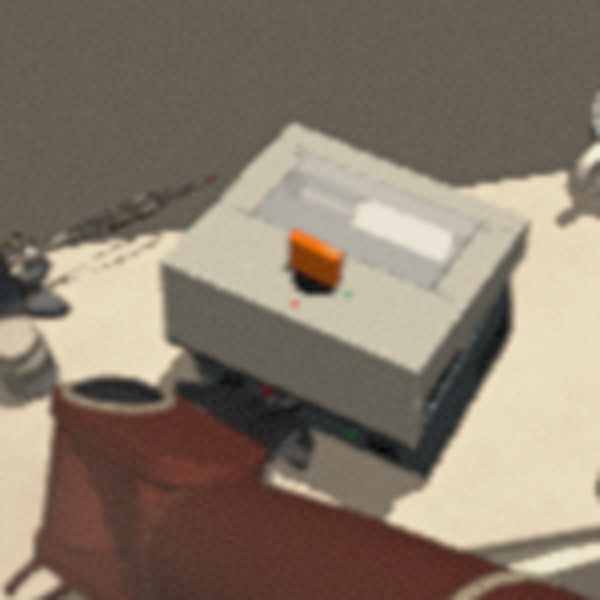

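The hood has risen in this crop: the knob is at (315,258), up from (313,268), and the red tab shows at (267,392) beside the fingers. It seems to be freed, so I'll hold still while it swings.

Emit:
drive_tool:
  series:
    - {"x": 0,"y": 0,"z": 0,"ax": 0,"ay": 0,"az": 0}
    - {"x": 0,"y": 0,"z": 0,"ax": 0,"ay": 0,"az": 0}
    - {"x": 0,"y": 0,"z": 0,"ax": 0,"ay": 0,"az": 0}
    - {"x": 0,"y": 0,"z": 0,"ax": 0,"ay": 0,"az": 0}
    - {"x": 0,"y": 0,"z": 0,"ax": 0,"ay": 0,"az": 0}

```text
time: 14.92
tool_pos: [0.4647, 0.2112, 0.0583]
tool_rot: [0.866, 0.128, 0.387, -0.29]
contact_force: [-1.6, -2.6, -0.0]
gripper_width: 0.003
```

Run:
```python
from h import *
show();pic("k",90)
```

```text
t 14.92 p [0.4647 0.2112 0.0583] tumbler [-93.4   8.7  58.3] F_t [ 0.28 -3.02 -0.04] w 0.003 q [ 0.63 -0.06  2.18 -0.87  0.99  0.19]
axes in tumbler (cols)
 [[ 0.668 -0.002  0.744]
 [-0.001  1.     0.003]
 [-0.744 -0.003  0.668]]
```

View pics/k_scene.png

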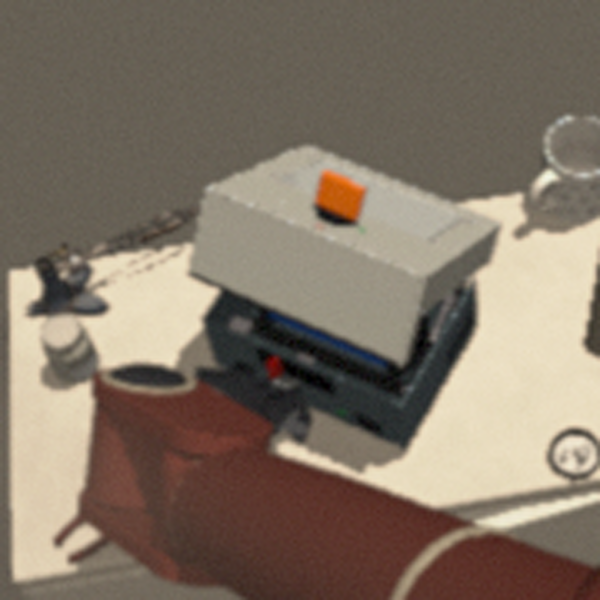

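The hood is swinging up and the tab shows at (275,367). I'll let it finish, then ease off the tab.

Emit:
drive_tool:
  series:
    - {"x": 0,"y": 0,"z": 0,"ax": 0,"ay": 0,"az": 0}
    - {"x": 0,"y": 0,"z": 0,"ax": 0,"ay": 0,"az": 0}
    - {"x": 0,"y": 0,"z": 0,"ax": 0,"ay": 0,"az": 0}
    - {"x": 0,"y": -0.15,"z": 0,"ax": 0,"ay": 0,"az": 0}
    - {"x": 0,"y": -0.3,"z": 0,"ax": 0,"ay": 0,"az": 0}

```text
time: 15.43
tool_pos: [0.4603, 0.2053, 0.0585]
tool_rot: [0.866, 0.128, 0.387, -0.289]
contact_force: [-1.5, -2.6, 0.1]
gripper_width: -0.0
```

Emit:
drive_tool:
  series:
    - {"x": 0,"y": -0.3,"z": 0,"ax": 0,"ay": 0,"az": 0}
    - {"x": -0.3,"y": -0.5,"z": -0.2,"ax": 0,"ay": 0,"az": 0}
    - {"x": -1,"y": -0.5,"z": -0.2,"ax": 0,"ay": 0,"az": 0}
    - {"x": -2,"y": -0.5,"z": -0.2,"ax": 0,"ay": 0,"az": 0}
    - {"x": -3,"y": -0.5,"z": -0.2,"ax": 0,"ay": 0,"az": 0}

```text
time: 15.85
tool_pos: [0.4088, 0.228, 0.1116]
tool_rot: [0.866, 0.128, 0.387, -0.289]
contact_force: [0.3, -0.1, -0.1]
gripper_width: -0.001
```

Run:
```python
from h import *
show();pic("l",110)
```

```text
t 15.85 p [0.4088 0.228  0.1116] tumbler [-148.2  -11.5  111.6] F_t [ 0.29  0.08 -0.09] w -0.001 q [ 0.74 -0.23  2.22 -0.8   1.15  0.16]
axes in tumbler (cols)
 [[ 0.668 -0.002  0.744]
 [-0.     1.     0.003]
 [-0.744 -0.002  0.668]]
```

View pics/l_scene.png

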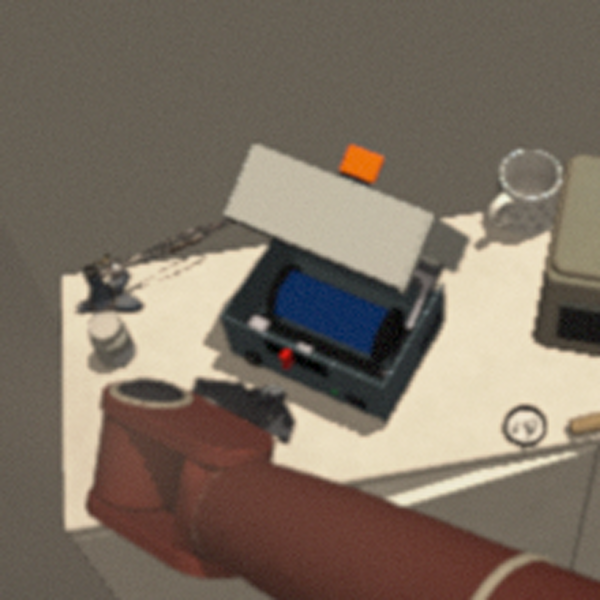

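View pics/l_top.png

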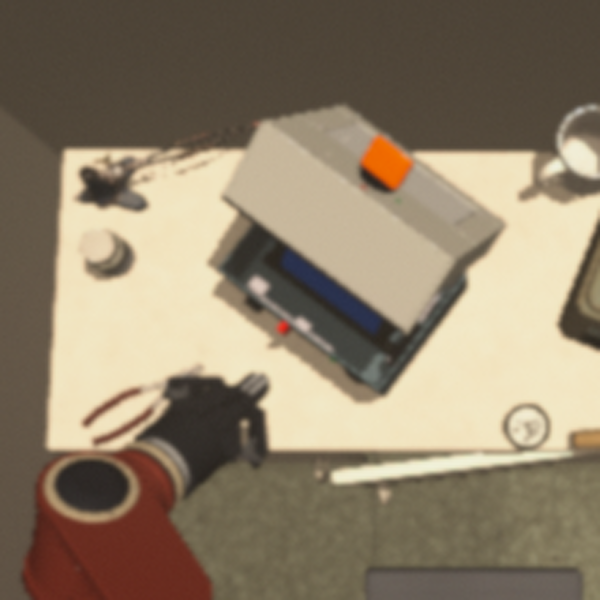

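The hood stands wide open, with the barrel visible at (335,315) in the scene crop and the tab sprung back at (286,357). I'll back away a little more and check that it's still.

Emit:
drive_tool:
  series:
    - {"x": -0.8,"y": 0,"z": 0,"ax": 0,"ay": 0,"az": 0}
    - {"x": -1.6,"y": 0,"z": 0,"ax": 0,"ay": 0,"az": 0}
    - {"x": -2,"y": 0,"z": 0,"ax": 0,"ay": 0,"az": 0}
    - {"x": -2,"y": 0,"z": 0,"ax": 0,"ay": 0,"az": 0}
    - {"x": -2,"y": 0,"z": 0,"ax": 0,"ay": 0,"az": 0}

```text
time: 16.37
tool_pos: [0.3833, 0.2481, 0.148]
tool_rot: [0.866, 0.128, 0.387, -0.289]
contact_force: [0.6, -0.3, -0.2]
gripper_width: 0.0
```

Run:
```python
from h import *
show();pic("m",110)
s,p,R=st()
f=cams.grab_frame("scene");
for ph in (.9,1.0,1.05):
    v=Rn.from_rotvec([0,ph,0]).apply(np.array([-143,0,93+15]));print(ph,proj(f,tw(np.array([81,0,85])+v)).round(1))
c=proj(f,tw([-62,0,178])).round();print("crop knob top px:",c-110)
a,b=[cv2.imread(f"pics/{n}_scene.png").astype(int) for n in("l","m")];print("hood diff",np.abs(a-b)[130:300,215:450].mean())
```

```text
t 16.37 p [0.3833 0.2481 0.148 ] tumbler [-180.7  -10.9  148. ] F_t [ 0.68  0.16 -0.17] w 0.0 q [ 0.82 -0.29  2.19 -0.77  1.26  0.15]
axes in tumbler (cols)
 [[ 0.668 -0.003  0.744]
 [ 0.     1.     0.003]
 [-0.744 -0.002  0.668]]
0.9 [286.5 150.7]
1.0 [289.4 146.6]
1.05 [290.8 144.8]
crop knob top px: [157.  90.]
hood diff 1.7274760116812682
```

View pics/m_scene.png

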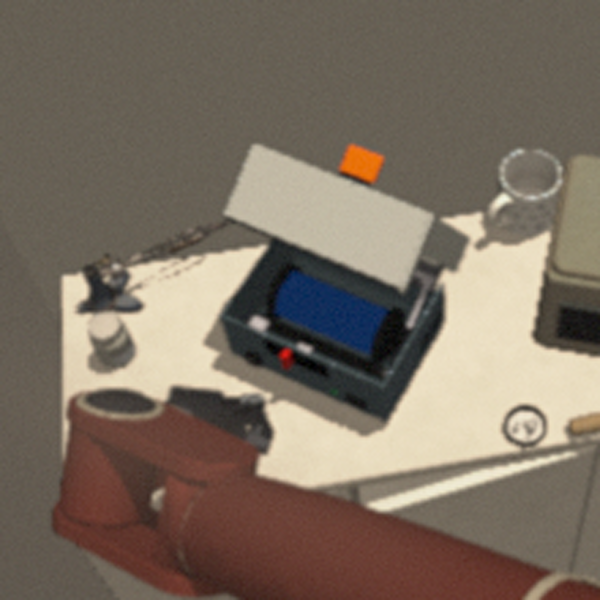

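View pics/m_top.png

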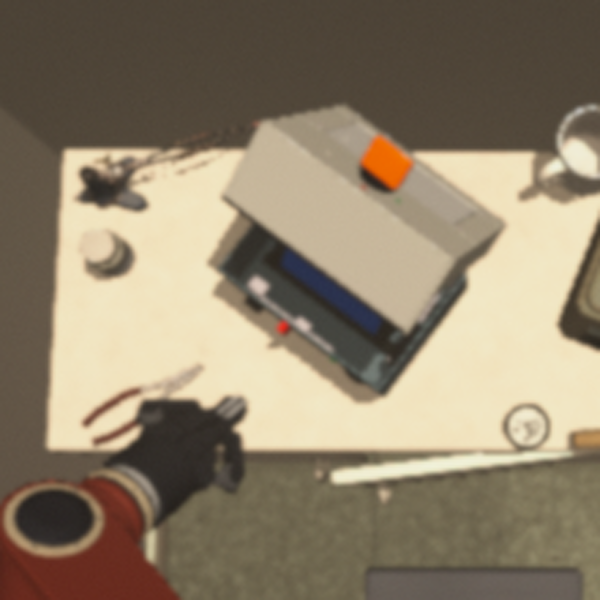

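The hood is still and fully open. Its knob at (361,162) in the crop matches the projection for about 1.0 rad, and the pliers, jar, dish and brush are where they were.

```bash
python3 -c "
from plant import workorder
print(workorder.job_done())"
```

```text
the job is handed in; nothing more can be done
None
```

The tumbler's hood is fully open and the job is handed in, at about 16.5 s on the robot's clock.

- **Knob:** I turned it anticlockwise until the gripper had gone through 85°. In the pictures its bar ended pointing at the green dot.
- **Raising the hood:** I lifted it by the knob along its hinge arc to 0.185 rad, with no more than about 5 N at the wrist, and let go. It hung on the catch.
- **Catch tab:** I reached in under the skirt with shut fingers tilted about 48° below horizontal, because the arm model I fitted found no pose at 40° fully in. Feeling along from the right, I met the tab at TCP y ≈ 2 mm, then pushed it left with 3 to 4.5 N. The hood came free after roughly 10 mm, and the force showed no end-stop contact.

**Last checks:**
- Two views half a second apart show the hood open and still. The knob's position fits about 1.0 rad; the stop is at 1.05, which is within my reading error.
- The tab had sprung back, the arm was clear with no contact force, and the loose things looked unmoved. The brush was only partly in the last views.

**What disagreed:**
- My first touch on the housing's front wall reached about 25 N in total, 21 N of it straight onto the wall. That is harder than I meant, though it was on the fixed housing and not on the latch or catch.
- The gripped knob sat about 2 mm forward of where the cameras put it, so I corrected the tumbler's position by that amount.

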